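# Spin the banding wheel and brake it on the pointer

## Robot

A 6-joint arm with a two-finger parallel gripper is mounted at the origin on a cart in front of the work surface, level with it; the furniture and walls round the work are solid. World frame = base frame: x ahead of the robot, y to its left, z up, the work surface at z = 0. Lengths are in m, angles in rad, forces in N, time in s.
With the tool pointing down it reaches from about 0.3 to 0.775 m from the base axis. Payload 14.6 kg.
Tool frame: the origin (TCP) lies midway between the tips of the shut fingers; the grasp point (between the pads) lies 19 mm behind it (r.pinch_z is the z of the grasp point in the tool frame, in m); z points along the fingers, y is the line along which they close (so a half turn about z gives the same grasp; the last joint's range is limited). The gripper opens to 85 mm and grips with 20 to 120 N. Pads are 22 mm wide; open, the fingers measure 114 mm over their backs; the gripper's body (76 mm by 85 mm) begins 54 mm behind the grasp point. The pads swing forward as they close: fully open they stand 13 mm farther back than shut.
Start: joints at [1.068, 0.3, 1.521, -0, 1.321, -0.067], TCP at [0.232, 0.499, 0.231] pointing down, gripper open.
Joint ranges: [-3.03, 3.03], [-0.79, 2.21], [0.23, 2.52], [-1.04, 4.18], [0, 3.07], [-2.55, 2.55]. Speed limits (rad/s): [2.22, 2.22, 2.57, 3.14, 3.14, 3.14].

## Interface

Orientations are given as a 3x3 rotation matrix whose columns are the frame's x, y, z axes.
In Python, from bench import r gives the robot as it stands. The module is installed in compiled form; this text tells all that it offers.
- The arm moves only by the tool servo_tool, never from a script. Its argument "steps" is a list of rows, each an object with "fingers": the opening, from -1 (shut) to 1 (fully open); "linear": the shift along the world's x, y, z normalised to -1 to 1, where 1 is 0.1 m, a list of three; "delta_rot": the turn, a rotation vector about the world's x, y, z normalised to -1 to 1, where 1 is 90 degrees, a list of three. A call has 1 to 5 rows; each row is the pose to reach, as a shift and turn from the pose commanded when the call began; what a row does not reach only later rows make up. A row lasts 1/12 s, in which the tool goes at most 41.7 mm and 7.16 degrees, less where a joint would pass 70% of its speed; a pose out of reach is approached as far as the arm can. A call with a number of a shift or a turn outside -1 to 1 is refused whole. A call with a gripper value outside its range is refused whole. The fingers move at their own pace and stop on an object; "force" is the grip in N (left out, the last holds). Time passes only in rows, so rows that repeat a pose let the fingers close. It gives the time, the measured TCP pose, the force, the opening and the grip force at its end, in the units of the state.
- r.state(): the state, without advancing time (a new reading comes with each control period).
- r.get_image(name): name is "scene" or "top" or "wrist"; returns a dict with "color" (400x640x3 uint8, blue, green, red), "intrinsics" (3x3 intrinsics, pixels), "k1" (the pictures are not rectified: a ray, as slopes to the right and down, at radius r is drawn at 1 + k1 r^2 times it, then the intrinsics apply), "T" (4x4, takes a point from camera to world coordinates); the wrist camera has in their place "mount" (4x4, takes a point from camera to tool coordinates, whose origin is the TCP and whose axes are the flange's). Camera axes: x right, y up, looking along -z (the intrinsics and any distortion apply to the point x, -y, -z); pixel columns grow to the right and rows downward; lengths in m; the calibration is good to about 2 mm. A picture is of the moment at which its call begins: read the wrist's pose just before it. There is no depth.
- r.sign_off(): hands the job in; it is judged then, once.
The state is a dict: "t": time; "joints": joint angles; "joint_velocities": joint speeds; "joint_efforts": joint torques, N m; "position": TCP position; "orientation": TCP orientation; "ft_force": force on the tool from outside, world axes, zero at the start; "ft_torque": the same for the moment, N m; "width": finger opening in m; "finger_force": force on a finger pad.
Only numpy, scipy, OpenCV 4.12 (cv2) and the standard library are available. Lean on these libraries where they do the work, as an engineer would, in place of code of your own. Each camera call takes 0.05 s, during which the arm holds its last target. There are 200 camera calls.

## Task

Check that the banding wheel (the steel turntable) runs freely: with a fingertip, flick the upright peg on its top so that the wheel spins anticlockwise as seen from above, and let the peg run past the fixed pointer at least twice with nothing touching the wheel. Then do not let it run down by itself: while it is still turning, brake the wheel with a fingertip so that the peg stops in line with the pointer, and take your hand away. Only touch the wheel: do not touch or lift the ceramic disc that rides on its middle, and leave everything else on the table where it lies.

Things in the scene. Friction and masses are not known exactly. Their poses are not given: they have to be found in the camera images.
- stand: the banding wheel: dark steel foot 156 mm across, fixed to the table, with a steel wheel turning on it about the vertical axis through the origin. Origin on the table top, on that axis; z up; -x points from the axis to the pointer. Wheel 220 mm across, rim 60 to 75 mm above the table, 0.7 kg. Counts as one body with its wheel, peg and pointer
- hub (a point): centre of the wheel's flat bare metal top, on the axis, 75 mm above the table. The top is free to touch between the ceramic disc in the middle (radius 42 mm) and the foot of the peg (86 mm from the axis); a light press of a fingertip there stops the wheel almost at once
- pointer (a point): tip of the fixed pointer, a level steel cone on a bracket from the foot, just outside the rim: tip 113 mm from the axis and 66 mm above the table, pointing at the axis. Its bracket reaches out to 146 mm from the axis and up to 74 mm above the table, just below the wheel's top
- wheel (a joint): wheel angle in rad, growing anticlockwise seen from above, endless and not wrapped; peg in line with the pointer at 0 and at every multiple of 6.283. Starts between -5.8 and -0.6, so the peg first passes the pointer at 0, then at 6.283. Light bearing: at 3 rad/s it loses about 0.25 rad/s each second, at 1 rad/s about 0.14; turns 10 s or more before it stops by itself, then stays put
- peg (a point): centre of the upper end of the upright steel peg on the wheel's top, 95 mm from the wheel's axis; it turns with the wheel. The peg is a round pin 12 mm thick that stands 28 mm above the wheel's top (upper end 103 mm above the table), with an 18 mm collar 3 mm high at its base.
- mark (a point): the point, fixed to the stand, where the peg's upper end is when the peg is exactly in line with the pointer: 95 mm from the wheel's axis towards the pointer, 103 mm above the table (there is nothing solid there)
- disc: loose white speckled ceramic disc, 83 mm across and 9 mm thick, lying on the middle of the wheel's top and turning with it; origin at the centre of its underside, 75 mm above the table
- pencil: loose bystander on the table, to be left alone: pencil, 165 mm long and 8 mm thick, lying; origin at the middle of its underside, long axis y
- clamp: loose bystander on the table, to be left alone: black spring clamp lying on its side, 45 x 101 x 19 mm; origin at the middle of its underside, long axis y
- lid: loose bystander on the table, to be left alone: round jar lid, 55 mm across and 13 mm high; origin at the middle of its underside
- scorer: loose bystander on the table, to be left alone: scoring tool with a brass handle, 14 x 157 x 12 mm, lying; origin at the middle of its underside, long axis y
- pen: loose bystander on the table, to be left alone: white felt pen with a dark cap, 129 mm long and 14 mm thick, lying; origin at the middle of its underside, long axis y
Mind the look-alikes: they are no part of the job. What is meant by the disc is not black, purple or yellow, and is the larger of those in its own colour.

How it is judged:
By the outcome, as a careful person would: the job done as asked, in the order asked, and still so for the second after the job is handed in, with the robot touching nothing.
It also fails if it takes over 58 s, if anything falls off the work surface, if the arm or the gripper's body presses on something with over 40 N, if the wrist force passes 120 N, or if a joint passes its speed limit or range.

## Working session

There is one attempt and no reset: what is moved stays moved. The work goes in short steps, Python scripts to look and compute and a tool call to move; the robot and the scene stay as the last step left them, time stands still between calls to the robot, and variables do not carry over. Pictures are saved under pics/ and viewed, at most 10 in all, crops included, and the job is handed in when it is done.

Besides the shell and the picture viewer there is one more tool, called in YAML: its name, and indented under it one key for each argument. servo_tool: Moves the arm, as the interface text tells. Its arguments: {"type":"object","properties":{"steps":{"type":"array","items":{"type":"object","properties":{"fingers":{"type":"number"},"linear":{"type":"array","items":{"type":"number","minimum":-1,"maximum":1}},"delta_rot":{"type":"array","items":{"type":"number","minimum":-1,"maximum":1}}}}},"force":{"type":"number"}},"required":["steps"]}

```bash
mkdir -p pics
python3 - <<'E'
from bench import r
import cv2
s=r.state();print(s['t'],s['position'],s['orientation'],s['width'])
for n in('scene','top'):
    d=r.get_image(n);cv2.imwrite(f'pics/{n}0.png',d['color']);print(n,d['intrinsics'],d['k1'],d['T'])
E
```

```text
0.0 [0.23204108 0.49839521 0.23070436] [[-9.06521790e-01  4.22158580e-01 -6.13760486e-04]
 [ 4.22159008e-01  9.06521225e-01 -1.02057843e-03]
 [ 1.25540968e-04 -1.18428110e-03 -9.99999291e-01]] 0.0853301397975594
scene [[419.71218356   0.         312.9095925 ]
 [  0.         419.71218356 201.31417124]
 [  0.           0.           1.        ]] -0.08807282234158555 [[ 0.56828548  0.34349249 -0.74770618 -0.56925414]
 [-0.82253589  0.21279223 -0.52740324 -0.64551788]
 [-0.02205298  0.91473077  0.40346163  0.73242547]
 [ 0.          0.          0.          1.        ]]
top [[474.82957185   0.         311.84357761]
 [  0.         474.82957185 199.01554671]
 [  0.           0.           1.        ]] -0.01606099156040488 [[-0.00520207  0.98097476 -0.19406562  0.29620128]
 [-0.99990213 -0.00762319 -0.01173108  0.14619979]
 [-0.01298729  0.1939856   0.9809184   1.50590035]
 [ 0.          0.          0.          1.        ]]
```

View pics/top0.png

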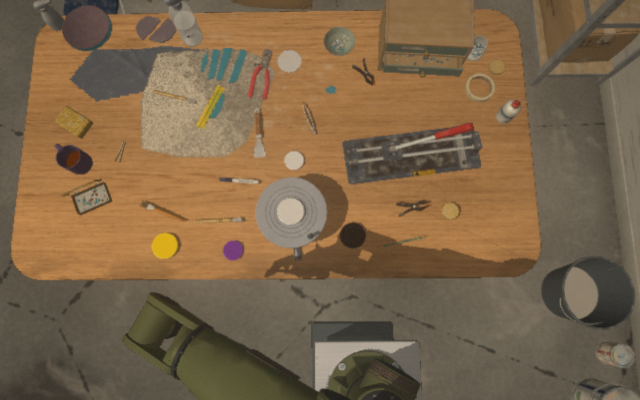

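View pics/scene0.png

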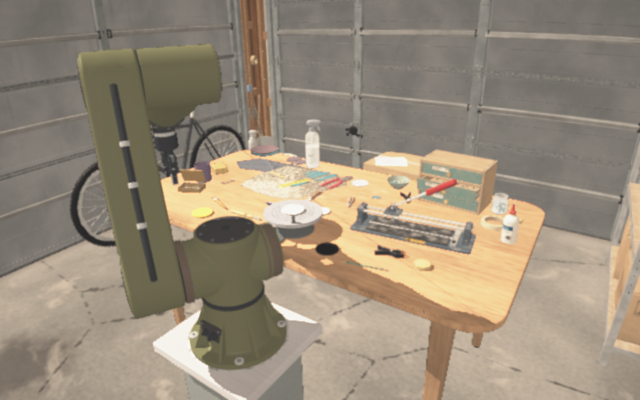

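The wheel is at about (291,212) in the top view, with the white ceramic disc on it at (290,211). The look-alikes are white (290,61) and (293,160), yellow (165,246), purple (233,250) and black (352,235). The pointer seems to be near (297,253) and the peg near (314,237). I'll check with a crop.

```bash
cat > h.py <<'E'
import numpy as np,cv2
from bench import r
def cam(d,T=None):
    return d['intrinsics'],d['k1'],(d['T'] if T is None else T)
def pix2z(d,u,v,z,T=None):
    K,k,T=cam(d,T)
    x=cv2.undistortPoints(np.array([[[u,v]]],float),K,np.array([k,0,0,0,0.]))[0,0]
    ray=T[:3,:3]@np.array([x[0],-x[1],-1]);o=T[:3,3]
    return o+ray*(z-o[2])/ray[2]
def proj(d,P,T=None):
    K,k,T=cam(d,T)
    p=(np.atleast_2d(P)-T[:3,3])@T[:3,:3]
    p=p*[1,-1,-1]
    return cv2.projectPoints(p,np.zeros(3),np.zeros(3),K,np.array([k,0,0,0,0.]))[0][:,0]
def wristT(d,s):
    M=np.eye(4);M[:3,:3]=s['orientation'];M[:3,3]=s['position'];return M@d['mount']
E
python3 - <<'E'
from h import *
d=r.get_image('top');c=d['color']
cv2.imwrite('pics/c1.png',cv2.resize(c[165:275,235:375],None,fx=5,fy=5,interpolation=cv2.INTER_CUBIC))
print(pix2z(d,291,212,.075),pix2z(d,290,211,.084),pix2z(d,297,253,.07))
E
```

```text
[0.53931867 0.22725572 0.075     ] [0.54089396 0.22979776 0.084     ] [0.41460852 0.20902075 0.07      ]
```

View pics/c1.png

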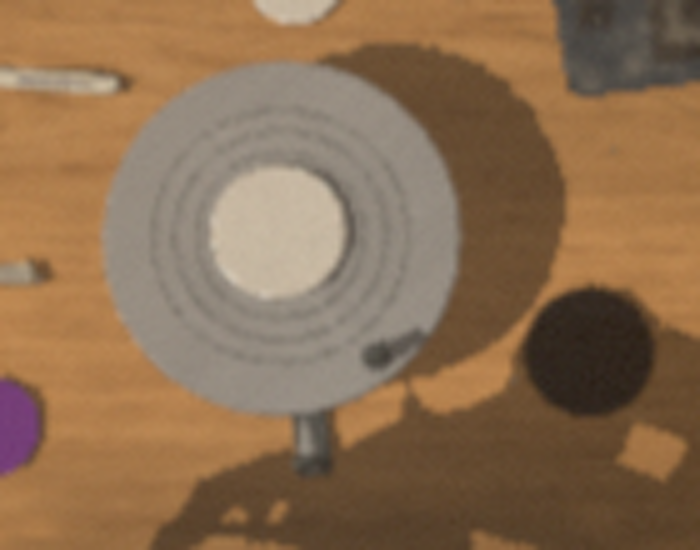

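The crop shows the white disc in the middle of the wheel, the peg as a dark blob at about (310.6,236) full-image, and the pointer bracket from (297,247) to (298,259). Next I'll fit the stand pose and move to where the wrist camera can take a closer look.

Run:
```python
from h import *
d=r.get_image('top')
f=lambda x,y,z:pix2z(d,235+(x+.5)/5-.5,165+(y+.5)/5-.5,z)
e=[f(104,238,.075),f(461,238,.075),f(282,62,.075),f(282,414,.075)]
hub=np.array([(e[2][0]+e[3][0])/2,(e[0][1]+e[1][1])/2]);print('hub',hub,'dia',e[0][1]-e[1][1],e[2][0]-e[3][0])
b=f(313,466,.074)[:2]-hub;p=f(378,356,.078)[:2]-hub;p2=f(378,352,.103)[:2]-hub
for n,q in(('brk',b),('peg',p),('pegtop',p2)):print(n,q,np.hypot(*q),np.degrees(np.arctan2(q[1],q[0])))
print('disc',f(279,231,.084))
w=r.get_image('wrist');print(w['mount'],w['intrinsics'],w['k1'])
```

```text
hub [0.54028036 0.22707319] dia 0.21845868253703848 0.21828147277957688
brk [-0.14038124 -0.01883903] 0.1416396848185134 -172.35662612289119
peg [-0.07477693 -0.058244  ] 0.0947837188853078 -142.0848571208409
pegtop [-0.07535687 -0.05865102] 0.09549136330206907 -142.10601196524084
disc [0.54150167 0.22858322 0.084     ]
[[ 3.02226331e-04  9.61277356e-01  2.75582570e-01  6.95572130e-02]
 [ 9.99998540e-01  1.72895076e-04 -1.69976647e-03  5.15514105e-04]
 [-1.68159388e-03  2.75582682e-01 -9.61275901e-01 -1.42174372e-01]
 [ 0.00000000e+00  0.00000000e+00  0.00000000e+00  1.00000000e+00]] [[323.00281574   0.         319.91709203]
 [  0.         323.00281574 201.77868582]
 [  0.           0.           1.        ]] -0.03428572852702061
```

servo_tool:
  steps:
    - {"linear": [0.25,-0.3,0.1],"fingers": -1}
    - {"linear": [0.5,-0.6,0.2],"fingers": -1}
    - {"linear": [0.7,-0.9,0.3],"fingers": -1}
    - {"linear": [0.8,-1,0.4],"fingers": -1}
    - {"linear": [0.8,-1,0.4],"fingers": -1}

```text
validation failed for argument at $.st...
```

servo_tool:
  steps:
    - {"linear": [0.2,-0.3,0],"fingers": -1}
    - {"linear": [0.4,-0.6,0],"fingers": -1}
    - {"linear": [0.6,-0.9,0],"fingers": -1}
    - {"linear": [0.8,-1,0],"fingers": -1}
    - {"linear": [0.8,-1,0],"fingers": -1}

```text
validation failed for argument at $.st...
```

servo_tool:
  steps:
    - {"linear": [0.25,-0.3,0.1],"delta_rot": [0,0,-0.07],"fingers": -1}
    - {"linear": [0.5,-0.6,0.2],"delta_rot": [0,0,-0.14],"fingers": -1}
    - {"linear": [0.7,-0.9,0.3],"delta_rot": [0,0,-0.2],"fingers": -1}
    - {"linear": [0.8,-1,0.4],"delta_rot": [0,0,-0.25],"fingers": -1}
    - {"linear": [0.8,-1,0.4],"delta_rot": [0,0,-0.25],"fingers": -1}

```text
t: 0.67
position: [0.3142, 0.397, 0.2733]
orientation: [[-0.67, 0.742, 0.002], [0.742, 0.67, 0.002], [-0.0, 0.003, -1.0]]
ft_force: [-0.3, -0.0, 0.7]
width: 0.0256
finger_force: 0.0
```

servo_tool:
  steps:
    - {"linear": [0.2,-0.3,0],"delta_rot": [0,0,0],"fingers": -1}
    - {"linear": [0.4,-0.6,0],"delta_rot": [0,0,0],"fingers": -1}
    - {"linear": [0.6,-0.9,0],"delta_rot": [0,0,0],"fingers": -1}
    - {"linear": [0.9,-1,0],"delta_rot": [0,0,0],"fingers": -1}
    - {"linear": [0.9,-1,0],"delta_rot": [0,0,0],"fingers": -1}

```text
t: 1.08
position: [0.405, 0.2969, 0.2708]
orientation: [[-0.675, 0.738, 0.0], [0.738, 0.675, -0.0], [-0.001, 0.0, -1.0]]
ft_force: [0.6, 0.0, -0.4]
width: -0.0
finger_force: 0.0
```

Run:
```python
from h import *
s=r.state();d=r.get_image('wrist');T=wristT(d,s);print(s['position'],s['t'])
im=d['color'].copy()
hub=np.array([.5403,.2271]);a=np.radians(-172.4)
def P(R,th,z):return [*(hub+R*np.array([np.cos(th),np.sin(th)])),z]
for i in range(0,360,10):
    u=proj(d,P(.11,np.radians(i),.075),T)[0];cv2.circle(im,tuple(int(x) for x in u),1,(0,0,255),-1)
for q in(P(.113,a,.066),P(.146,a,.074),P(.095,np.radians(-142.1),.103),P(.095,np.radians(-142.1),.078)):
    u=proj(d,q,T)[0];print(u);cv2.circle(im,tuple(int(x) for x in u),2,(0,255,0),-1)
cv2.imwrite('pics/w1.png',im);np.save('T1.npy',T)
```

```text
[0.40502893 0.29692403 0.27081692] 1.0833
[284.30007755 242.13434004]
[258.89232128 229.34198979]
[280.66462803 303.30068143]
[283.08577854 291.07346107]
```

View pics/w1.png

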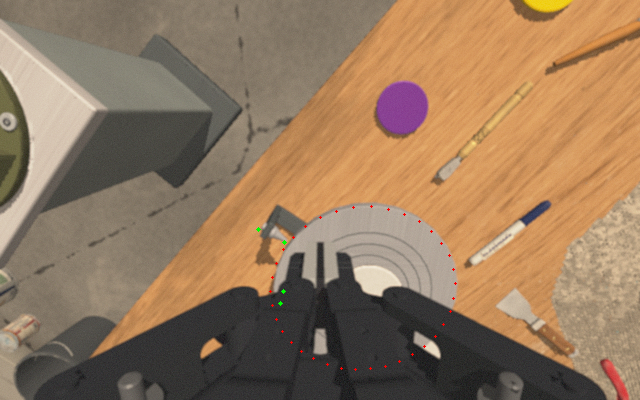

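Run:
```python
import cv2
from h import *
s=r.state();d=r.get_image('wrist')
cv2.imwrite('pics/w2.png',cv2.resize(d['color'][190:300,230:350],None,fx=5,fy=5,interpolation=cv2.INTER_CUBIC))
```

```text
(no output)
```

View pics/w2.png

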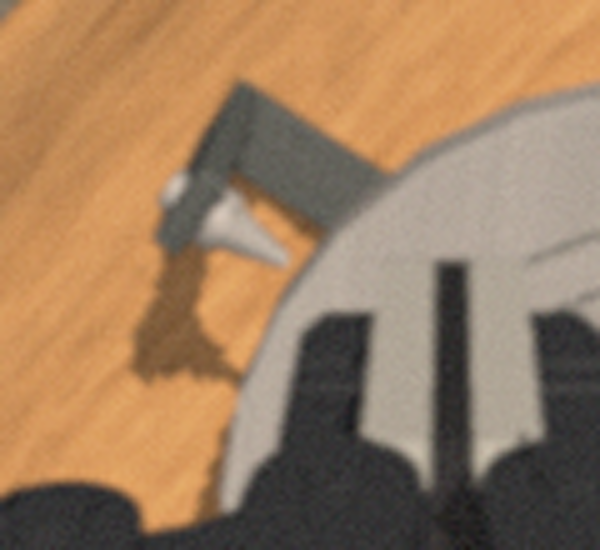

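Run:
```python
from h import *
d=r.get_image('wrist');T=np.load('T1.npy')
hub=np.array([.5403,.2271])
# rim points on crop (top edge): check of hub in this view
f=lambda x,y:(230+(x+.5)/5-.5,190+(y+.5)/5-.5)
for n,(x,y,z) in dict(tip=(286,261,.066),back=(173,190,.066),rim=(520,108,.075),rim2=(285,290,.075),rim3=(232,425,.075)).items():
    q=pix2z(d,*f(x,y),z,T)[:2]-hub;print(n,q,np.hypot(*q),np.degrees(np.arctan2(q[1],q[0])))
print(r.state()['t'])
```

```text
tip [-0.11014207 -0.01266849] 0.11086824282844503 -173.43869997562106
back [-0.14070206 -0.01687946] 0.14171092005307184 -173.15914747737935
rim [-0.09781525  0.05293398] 0.11121972978227886 151.57939502199488
rim2 [-0.10752473 -0.01472063] 0.10852771488509266 -172.20440793600034
rim3 [-0.09429134 -0.04898812] 0.10625767277612609 -152.54631985835036
1.2333
```

Run:
```python
from h import *
hub=np.array([.541,.229]);s=r.state()
def tcp(deg,R=.095):
    a=np.radians(-142+deg);rad=np.array([np.cos(a),np.sin(a)]);t=np.array([-rad[1],rad[0]])
    return hub+R*rad-.018*t
st=tcp(-7);print(s['t'],s['position'],'start delta',(st-s['position'][:2])/.1)
for q in(0,6,15,28,44,50,55):print(q,((tcp(q)-st)/.1).round(2))
```

```text
1.2333 [0.40169074 0.29909092 0.27073778] start delta [ 0.48607684 -1.0359053 ]
0 [ 0.05 -0.11]
6 [ 0.1 -0.2]
15 [ 0.19 -0.32]
28 [ 0.36 -0.46]
44 [ 0.6  -0.58]
50 [ 0.69 -0.61]
55 [ 0.78 -0.62]
```

Run:
```python
from h import *
from scipy.optimize import least_squares
s=r.state();d=r.get_image('wrist');T=wristT(d,s)
sat=cv2.GaussianBlur(cv2.cvtColor(d['color'],cv2.COLOR_BGR2HSV)[...,1],(3,3),0).astype(float)
hub=np.array([.541,.229]);pts=[]
for a in np.radians(list(range(100,175,5))+[-155,-152,-158]):
    n=np.array([np.cos(a),np.sin(a)]);R=np.arange(.098,.125,.0005)
    uv=proj(d,np.c_[hub+R[:,None]*n,np.full(len(R),.075)],T)
    v=cv2.remap(sat.astype(np.float32),uv[:,0].astype(np.float32)[None],uv[:,1].astype(np.float32)[None],1)[0]
    i=np.where(v>70)[0]
    if len(i) and i[0]>3 and v[:4].max()<60: pts.append(hub+R[i[0]]*n)
pts=np.array(pts);o=least_squares(lambda h:np.hypot(*(pts-h).T)-.1105,hub,loss='soft_l1',f_scale=.001)
print(len(pts),o.x,(o.fun*1e3).round(1),s['position'],s['t'])
```

```text
18 [0.5390105 0.2318025] [-2.1 -0.7 -1.3 -0.4 -0.4  0.1  0.6  0.1  0.7  0.3  0.4  0.5  0.2  0.4
  2.6 -2.1 -1.9 -1.7] [0.40169074 0.29909092 0.27073778] 1.2333
```

servo_tool:
  steps:
    - {"linear": [0.15,-0.3,-0.1],"delta_rot": [0,0,0],"fingers": -1}
    - {"linear": [0.3,-0.6,-0.3],"delta_rot": [0,0,0],"fingers": -1}
    - {"linear": [0.45,-0.85,-0.5],"delta_rot": [0,0,0],"fingers": -1}
    - {"linear": [0.48,-1,-0.8],"delta_rot": [0,0,0],"fingers": -1}
    - {"linear": [0.48,-1,-1],"delta_rot": [0,0,0],"fingers": -1}

```text
t: 1.7
position: [0.4496, 0.1971, 0.1692]
orientation: [[-0.676, 0.737, -0.001], [0.737, 0.676, -0.001], [0.0, -0.002, -1.0]]
ft_force: [0.7, 1.1, -0.2]
width: -0.0003
finger_force: 0.0
```

servo_tool:
  steps:
    - {"linear": [0,-0.03,-0.2],"delta_rot": [0,0,0],"fingers": -1}
    - {"linear": [0,-0.03,-0.45],"delta_rot": [0,0,0],"fingers": -1}
    - {"linear": [0,-0.03,-0.65],"delta_rot": [0,0,0],"fingers": -1}
    - {"linear": [0,-0.03,-0.82],"delta_rot": [0,0,0],"fingers": -1}
    - {"linear": [0,-0.03,-0.82],"delta_rot": [0,0,0],"fingers": -1}

```text
t: 2.12
position: [0.448, 0.1961, 0.0864]
orientation: [[-0.678, 0.735, -0.005], [0.735, 0.678, -0.002], [0.002, -0.005, -1.0]]
ft_force: [-0.1, 0.1, -1.5]
width: -0.0001
finger_force: 0.0
```

Run:
```python
from h import *
s=r.state();print(s['position'],s['t'],s['ft_force'])
d=r.get_image('top');c=d['color'];
a=cv2.resize(c[165:275,235:375],None,fx=5,fy=5,interpolation=cv2.INTER_CUBIC)
cv2.imwrite('pics/t2.png',a)
```

```text
[0.44802319 0.19609784 0.08640642] 2.1167 [-0.07064711  0.10915378 -1.46899786]
```

View pics/t2.png

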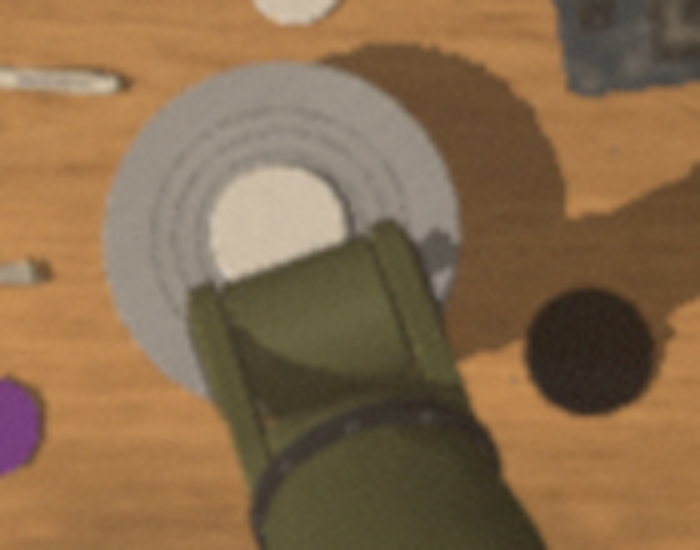

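The arm hides the peg in this view: its forearm covers image pixels (200-480, 225-400) of the crop. The finger is at the planned start and the wrist force is near zero. Now the flick, followed straight away by a lift.

servo_tool:
  steps:
    - {"linear": [0.05,-0.11,0],"delta_rot": [0,0,0],"fingers": -1}
    - {"linear": [0.1,-0.2,0],"delta_rot": [0,0,0],"fingers": -1}
    - {"linear": [0.19,-0.32,0],"delta_rot": [0,0,0],"fingers": -1}
    - {"linear": [0.36,-0.46,0],"delta_rot": [0,0,0],"fingers": -1}
    - {"linear": [0.6,-0.58,0],"delta_rot": [0,0,0],"fingers": -1}

```text
t: 2.58
position: [0.5108, 0.1363, 0.0907]
orientation: [[-0.676, 0.737, 0.001], [0.737, 0.676, 0.0], [-0.001, 0.001, -1.0]]
ft_force: [-0.1, 0.4, -1.1]
width: -0.0002
finger_force: 0.0
```

servo_tool:
  steps:
    - {"linear": [0.05,-0.05,0.4],"delta_rot": [0,0,0],"fingers": -1}
    - {"linear": [0,-0.1,0.8],"delta_rot": [0,0,0],"fingers": -1}
    - {"linear": [0,-0.3,1],"delta_rot": [0,0,0],"fingers": -1}
    - {"linear": [0,-0.6,1],"delta_rot": [0,0,0],"fingers": -1}
    - {"linear": [0,-1,1],"delta_rot": [0,0,0],"fingers": -1}

```text
t: 3.0
position: [0.5109, 0.0369, 0.1922]
orientation: [[-0.678, 0.735, 0.005], [0.735, 0.678, 0.0], [-0.003, 0.004, -1.0]]
ft_force: [1.1, 0.3, 0.0]
width: 0.0001
finger_force: 0.0
```

```bash
cat > m.py <<'E'
from h import *
hub=np.array([.5403,.2271])
def ring(d):
    """darkness along ring of peg-top, z .095, in deg"""
    g=cv2.GaussianBlur(cv2.cvtColor(d['color'],cv2.COLOR_BGR2GRAY),(3,3),0).astype(np.float32)
    A=np.arange(-180,180,1.);best=[]
    for R in(.091,.095,.099):
        a=np.radians(A);uv=proj(d,np.c_[hub[0]+R*np.cos(a),hub[1]+R*np.sin(a),np.full(len(a),.09)]).astype(np.float32)
        best.append(cv2.remap(g,uv[:,:1],uv[:,1:],1)[:,0])
    return A,np.mean(best,0)
E
python3 - <<'E'
from m import *
s=r.state();print(s['position'],s['t'])
ims=[]
for k in range(4):
    t=r.state()['t'];d=r.get_image('top');A,b=ring(d);i=np.argsort(b)[:6]
    print(round(t,3),np.median(b).round(0),A[i],b[i].round(0))
    ims.append(cv2.resize(d['color'][165:275,235:375],None,fx=2.8,fy=2.7))
cv2.imwrite('pics/t3.png',np.vstack([np.hstack(ims[:2]),np.hstack(ims[2:])]))
E
```

```text
[0.51094777 0.03689284 0.19217462] 3.0
3.0 145.0 [ -8.  -9.  -7. -10.  -6. -11.] [81. 82. 82. 84. 85. 88.]
3.05 146.0 [3. 4. 2. 5. 1. 0.] [84. 85. 85. 86. 87. 89.]
3.1 145.0 [14. 13. 15. 12. 16. 11.] [83. 83. 84. 86. 88. 90.]
3.15 145.0 [24. 25. 23. 26. 22. 27.] [83. 84. 85. 87. 89. 92.]
```

View pics/t3.png

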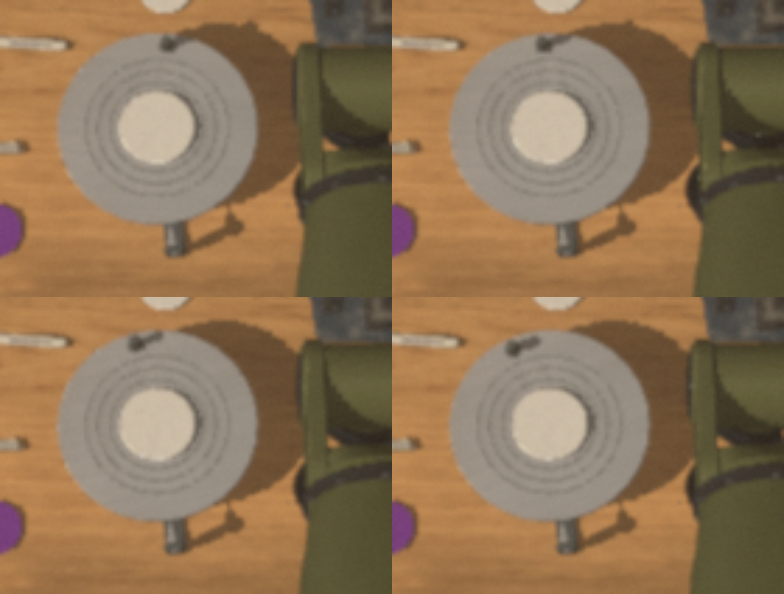

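The four frames show the peg running freely anticlockwise at about 3.8 rad/s: the dark blob goes from (168,43) to (512,348) across the tiles. The pointer is at (175,237) in each tile and the arm is clear of the wheel. I'll hover over the -y side of the wheel above peg height and fit the motion.

servo_tool:
  steps:
    - {"linear": [0.1,0.2,0],"delta_rot": [0,0,-0.07],"fingers": -1}
    - {"linear": [0.2,0.5,-0.1],"delta_rot": [0,0,-0.14],"fingers": -1}
    - {"linear": [0.3,0.8,-0.2],"delta_rot": [0,0,-0.21],"fingers": -1}
    - {"linear": [0.4,1,-0.3],"delta_rot": [0,0,-0.28],"fingers": -1}
    - {"linear": [0.4,1,-0.4],"delta_rot": [0,0,-0.35],"fingers": -1}

```text
t: 3.62
position: [0.5511, 0.1416, 0.1492]
orientation: [[-0.19, 0.982, 0.001], [0.982, 0.19, 0.001], [0.001, 0.001, -1.0]]
ft_force: [-0.4, -0.2, 0.2]
width: -0.0
finger_force: 0.0
```

servo_tool:
  steps:
    - {"linear": [0,0.2,-0.1],"delta_rot": [0,0,-0.07],"fingers": -1}
    - {"linear": [0,0.27,-0.2],"delta_rot": [0,0,-0.12],"fingers": -1}
    - {"linear": [0,0.27,-0.27],"delta_rot": [0,0,-0.12],"fingers": -1}
    - {"linear": [0,0.27,-0.27],"delta_rot": [0,0,-0.12],"fingers": -1}
    - {"linear": [0,0.27,-0.27],"delta_rot": [0,0,-0.12],"fingers": -1}

```text
t: 4.03
position: [0.5502, 0.1645, 0.1225]
orientation: [[-0.007, 1.0, -0.0], [1.0, 0.007, -0.0], [-0.0, -0.0, -1.0]]
ft_force: [-0.3, 0.5, -0.5]
width: 0.0002
finger_force: 0.0
```

```bash
cat > look.py <<'E'
import sys,json,os
from m import *
from scipy.integrate import solve_ivp
log=json.load(open('log.json')) if os.path.exists('log.json') else [[3.0,-8.5],[3.05,3],[3.1,13.5],[3.15,24.5]]
PT=-172.4
for k in range(int(sys.argv[1])):
    t=r.state()['t'];d=r.get_image('top');A,b=ring(d)
    hsv=cv2.cvtColor(d['color'],cv2.COLOR_BGR2HSV)
    ok=(A>30)|(A<-165)
    bb=np.where(ok,b,255);i=bb.argmin();w=np.clip(115-bb,0,None)*(abs((A-A[i]+180)%360-180)<8)
    if w.sum()>0:
        off=((A-A[i]+180)%360-180);a=A[i]+(w*off).sum()/w.sum();log.append([t,a]);print(round(t,3),round(a,1),bb[i].round(0))
    else: print(round(t,3),'hidden',bb[i])
json.dump(log,open('log.json','w'))
cv2.imwrite('pics/last.png',cv2.resize(d['color'][165:275,235:375],None,fx=5,fy=5))
print(r.state()['position'],r.state()['ft_force'])
E
python3 look.py 6; cat log.json
```

```text
4.033 -166.1 105.0
4.083 -166.0 105.0
4.133 -166.0 106.0
4.183 -166.0 106.0
4.233 -166.0 105.0
4.283 -166.0 107.0
[0.55038352 0.164309   0.12278701] [ 0.27383833 -0.02386541  0.18640857]
[[3.0, -8.5], [3.05, 3], [3.1, 13.5], [3.15, 24.5], [4.0333, -166.08216393401844], [4.0833, -166.0], [4.1333, -166.0], [4.1833, -166.0], [4.2333, -166.0], [4.2833, -166.0]]
```

```bash
sed -i 's/ok=.*/ok=(A>0)|(A<-168)/; s/w.sum()>0/bb[i]<98/' look.py
python3 - <<'E'
import json
json.dump([[3.0,-8.5],[3.05,3],[3.1,13.5],[3.15,24.5]],open('log.json','w'))
from m import *
t=r.state()['t'];A,b=ring(r.get_image('top'));print(t,[(int(a),int(x)) for a,x in zip(A[::6],b[::6])])
E
```

```text
4.3333 [(-180, 144), (-174, 143), (-168, 123), (-162, 89), (-156, 88), (-150, 86), (-144, 84), (-138, 83), (-132, 81), (-126, 80), (-120, 79), (-114, 77), (-108, 77), (-102, 76), (-96, 74), (-90, 57), (-84, 58), (-78, 63), (-72, 52), (-66, 69), (-60, 80), (-54, 87), (-48, 91), (-42, 95), (-36, 95), (-30, 92), (-24, 90), (-18, 88), (-12, 86), (-6, 85), (0, 87), (6, 83), (12, 119), (18, 148), (24, 148), (30, 148), (36, 147), (42, 146), (48, 145), (54, 146), (60, 145), (66, 145), (72, 145), (78, 146), (84, 145), (90, 147), (96, 146), (102, 146), (108, 146), (114, 146), (120, 146), (126, 147), (132, 147), (138, 146), (144, 146), (150, 146), (156, 147), (162, 148), (168, 146), (174, 146)]
```

servo_tool:
  steps:
    - {"linear": [0,0,0],"delta_rot": [0,0,0],"fingers": -1}
    - {"linear": [0,0,0],"delta_rot": [0,0,0],"fingers": -1}
    - {"linear": [0,0,0],"delta_rot": [0,0,0],"fingers": -1}
    - {"linear": [0,0,0],"delta_rot": [0,0,0],"fingers": -1}
    - {"linear": [0,0,0],"delta_rot": [0,0,0],"fingers": -1}

```text
t: 4.8
position: [0.5501, 0.1646, 0.1222]
orientation: [[-0.004, 1.0, -0.0], [1.0, 0.004, -0.0], [-0.0, -0.0, -1.0]]
ft_force: [0.4, 0.2, 0.3]
width: -0.0002
finger_force: 0.0
```

```bash
python3 look.py 10
```

```text
4.8 5.3 83.0
4.85 4.4 81.0
4.9 5.2 83.0
4.95 15.6 81.0
5.0 26.1 82.0
5.05 35.4 83.0
5.1 44.8 82.0
5.15 54.2 82.0
5.2 63.5 83.0
5.25 72.9 82.0
[0.55016486 0.16458422 0.12227355] [-0.36018985 -0.60911755 -0.17455835]
```

```bash
sed -i 's/ok=.*/ok=(A>20)|(A<-171)/' look.py
cat > fit.py <<'E'
import json,numpy as np
from scipy.optimize import least_squares,brentq
L=np.array(json.load(open('log.json')));PT=-172.4
t=L[:,0];t0=3.
def mod(p,t):
    th,w,c0,c1=p;u=t-t0;k=c0/c1
    return th-k*u+(w+k)/c1*(1-np.exp(-c1*u)), -k+(w+k)*np.exp(-c1*u)
base=[np.radians(-8.5-(PT+360)),3.85,.085,.055]
obs=np.radians(L[:,1]-PT)
def res(p):
    e=(mod(p,t)[0]-obs+np.pi)%(2*np.pi)-np.pi
    return np.r_[e/.015,(p[2]-.085)/.02,(p[3]-.055)/.012]
o=least_squares(res,base);p=o.x
print('p',p.round(3),'rms',np.sqrt(np.mean((o.fun[:-2]*.015)**2)).round(4))
th,w=mod(p,t[-1]);print('now',t[-1],th.round(3),w.round(3))
ts=t0+np.log((p[1]+p[2]/p[3])/(p[2]/p[3]))/p[3];print('stop',ts,mod(p,ts)[0])
for n in range(6):
    g=2*np.pi*n
    if mod(p,ts)[0]>g:
        x=brentq(lambda q:mod(p,q)[0]-g,t0,ts);print(n,g,'t',round(x,3),'w',mod(p,x)[1].round(3))
E
python3 - <<'E'
import json
L=json.load(open('log.json'));json.dump([x for x in L if not(4.7<x[0]<4.94)],open('log.json','w'))
E
python3 fit.py
```

```text
p [-3.408  3.665  0.075  0.043] rms 0.0117
now 5.25 4.267 3.165
stop 29.246695674321057 35.78295705260533
0 0.0 t 3.959 w 3.446
1 6.283185307179586 t 5.901 w 3.028
2 12.566370614359172 t 8.141 w 2.589
3 18.84955592153876 t 10.818 w 2.116
4 25.132741228718345 t 14.222 w 1.589
5 31.41592653589793 t 19.238 w 0.94
```

servo_tool:
  steps:
    - {"linear": [0,0,0],"delta_rot": [0,0,0],"fingers": -1}
    - {"linear": [0,0,0],"delta_rot": [0,0,0],"fingers": -1}
    - {"linear": [0,0,0],"delta_rot": [0,0,0],"fingers": -1}
    - {"linear": [0,0,0],"delta_rot": [0,0,0],"fingers": -1}
    - {"linear": [0,0,0],"delta_rot": [0,0,0],"fingers": -1}

```text
t: 5.72
position: [0.5502, 0.1646, 0.1223]
orientation: [[-0.004, 1.0, -0.0], [1.0, 0.004, -0.0], [-0.0, -0.0, -1.0]]
ft_force: [-0.0, -0.2, -0.6]
width: -0.0002
finger_force: 0.0
```

servo_tool:
  steps:
    - {"linear": [0,0,0],"delta_rot": [0,0,0],"fingers": -1}
    - {"linear": [0,0,0],"delta_rot": [0,0,0],"fingers": -1}
    - {"linear": [0,0,0],"delta_rot": [0,0,0],"fingers": -1}
    - {"linear": [0,0,0],"delta_rot": [0,0,0],"fingers": -1}
    - {"linear": [0,0,0],"delta_rot": [0,0,0],"fingers": -1}

```text
t: 6.13
position: [0.5502, 0.1646, 0.1223]
orientation: [[-0.004, 1.0, -0.0], [1.0, 0.004, -0.0], [-0.0, -0.0, -1.0]]
ft_force: [0.2, 0.3, -0.2]
width: -0.0002
finger_force: 0.0
```

servo_tool:
  steps:
    - {"linear": [0,0,0],"delta_rot": [0,0,0],"fingers": -1}
    - {"linear": [0,0,0],"delta_rot": [0,0,0],"fingers": -1}
    - {"linear": [0,0,0],"delta_rot": [0,0,0],"fingers": -1}
    - {"linear": [0,0,0],"delta_rot": [0,0,0],"fingers": -1}
    - {"linear": [0,0,0],"delta_rot": [0,0,0],"fingers": -1}

```text
t: 6.55
position: [0.5502, 0.1646, 0.1223]
orientation: [[-0.004, 1.0, 0.0], [1.0, 0.004, 0.0], [0.0, 0.0, -1.0]]
ft_force: [0.6, -0.2, -0.2]
width: 0.0002
finger_force: 0.0
```

servo_tool:
  steps:
    - {"linear": [0,0,0],"delta_rot": [0,0,0],"fingers": -1}
    - {"linear": [0,0,0],"delta_rot": [0,0,0],"fingers": -1}
    - {"linear": [0,0,0],"delta_rot": [0,0,0],"fingers": -1}
    - {"linear": [0,0,0],"delta_rot": [0,0,0],"fingers": -1}
    - {"linear": [0,0,0],"delta_rot": [0,0,0],"fingers": -1}

```text
t: 6.97
position: [0.5502, 0.1646, 0.1223]
orientation: [[-0.004, 1.0, -0.0], [1.0, 0.004, 0.0], [0.0, -0.0, -1.0]]
ft_force: [0.2, -0.2, -1.0]
width: -0.0001
finger_force: 0.0
```

servo_tool:
  steps:
    - {"linear": [0,0,0],"delta_rot": [0,0,0],"fingers": -1}
    - {"linear": [0,0,0],"delta_rot": [0,0,0],"fingers": -1}
    - {"linear": [0,0,0],"delta_rot": [0,0,0],"fingers": -1}
    - {"linear": [0,0,0],"delta_rot": [0,0,0],"fingers": -1}
    - {"linear": [0,0,0],"delta_rot": [0,0,0],"fingers": -1}

```text
t: 7.38
position: [0.5502, 0.1646, 0.1223]
orientation: [[-0.004, 1.0, 0.0], [1.0, 0.004, 0.0], [0.0, 0.0, -1.0]]
ft_force: [-0.3, 0.4, 0.1]
width: -0.0
finger_force: 0.0
```

```bash
python3 look.py 14|tail -9; python3 fit.py
```

```text
7.683 114.6 81.0
7.733 122.4 79.0
7.783 130.1 79.0
7.833 137.6 79.0
7.883 144.8 78.0
7.933 152.3 78.0
7.983 159.7 79.0
8.033 167.1 79.0
[0.55016443 0.16457925 0.12226485] [-0.3126798  -0.86155809 -0.63417812]
p [-3.408  3.678  0.076  0.047] rms 0.0089
now 8.0333 12.204 2.569
stop 28.386689495322795 34.26469664338415
0 0.0 t 3.957 w 3.447
1 6.283185307179586 t 5.906 w 3.006
2 12.566370614359172 t 8.175 w 2.541
3 18.84955592153876 t 10.925 w 2.04
4 25.132741228718345 t 14.516 w 1.475
5 31.41592653589793 t 20.254 w 0.748
```

servo_tool:
  steps:
    - {"linear": [0,0,0],"delta_rot": [0,0,0],"fingers": -1}
    - {"linear": [0,0,0],"delta_rot": [0,0,0],"fingers": -1}
    - {"linear": [0,0,0],"delta_rot": [0,0,0],"fingers": -1}
    - {"linear": [0,0,0],"delta_rot": [0,0,0],"fingers": -1}
    - {"linear": [0,0,0],"delta_rot": [0,0,0],"fingers": -1}

```text
t: 8.5
position: [0.5502, 0.1646, 0.1223]
orientation: [[-0.004, 1.0, 0.0], [1.0, 0.004, -0.0], [-0.0, 0.0, -1.0]]
ft_force: [0.2, 0.2, 0.1]
width: 0.0
finger_force: 0.0
```

servo_tool:
  steps:
    - {"linear": [0,0,0],"delta_rot": [0,0,0],"fingers": -1}
    - {"linear": [0,0,0],"delta_rot": [0,0,0],"fingers": -1}
    - {"linear": [0,0,0],"delta_rot": [0,0,0],"fingers": -1}
    - {"linear": [0,0,0],"delta_rot": [0,0,0],"fingers": -1}
    - {"linear": [0,0,0],"delta_rot": [0,0,0],"fingers": -1}

```text
t: 8.92
position: [0.5502, 0.1646, 0.1223]
orientation: [[-0.004, 1.0, -0.0], [1.0, 0.004, -0.0], [-0.0, -0.0, -1.0]]
ft_force: [-0.2, -0.8, -0.5]
width: 0.0001
finger_force: 0.0
```

servo_tool:
  steps:
    - {"linear": [0,0,0],"delta_rot": [0,0,0],"fingers": -1}
    - {"linear": [0,0,0],"delta_rot": [0,0,0],"fingers": -1}
    - {"linear": [0,0,0],"delta_rot": [0,0,0],"fingers": -1}
    - {"linear": [0,0,0],"delta_rot": [0,0,0],"fingers": -1}
    - {"linear": [0,0,0],"delta_rot": [0,0,0],"fingers": -1}

```text
t: 9.33
position: [0.5502, 0.1646, 0.1223]
orientation: [[-0.004, 1.0, -0.0], [1.0, 0.004, 0.0], [0.0, -0.0, -1.0]]
ft_force: [-1.0, 0.4, 0.0]
width: -0.0002
finger_force: 0.0
```

servo_tool:
  steps:
    - {"linear": [0,0,0],"delta_rot": [0,0,0],"fingers": -1}
    - {"linear": [0,0,0],"delta_rot": [0,0,0],"fingers": -1}
    - {"linear": [0,0,0],"delta_rot": [0,0,0],"fingers": -1}
    - {"linear": [0,0,0],"delta_rot": [0,0,0],"fingers": -1}
    - {"linear": [0,0,0],"delta_rot": [0,0,0],"fingers": -1}

```text
t: 9.75
position: [0.5502, 0.1646, 0.1223]
orientation: [[-0.004, 1.0, 0.0], [1.0, 0.004, -0.0], [-0.0, 0.0, -1.0]]
ft_force: [0.3, -0.1, 0.4]
width: -0.0001
finger_force: 0.0
```

servo_tool:
  steps:
    - {"linear": [0,0,0],"delta_rot": [0,0,0],"fingers": -1}
    - {"linear": [0,0,0],"delta_rot": [0,0,0],"fingers": -1}
    - {"linear": [0,0,0],"delta_rot": [0,0,0],"fingers": -1}
    - {"linear": [0,0,0],"delta_rot": [0,0,0],"fingers": -1}
    - {"linear": [0,0,0],"delta_rot": [0,0,0],"fingers": -1}

```text
t: 10.17
position: [0.5502, 0.1646, 0.1222]
orientation: [[-0.004, 1.0, -0.0], [1.0, 0.004, -0.0], [-0.0, -0.0, -1.0]]
ft_force: [-0.6, -1.0, -0.5]
width: 0.0002
finger_force: 0.0
```

servo_tool:
  steps:
    - {"linear": [0,0,0],"delta_rot": [0,0,0],"fingers": -1}
    - {"linear": [0,0,0],"delta_rot": [0,0,0],"fingers": -1}
    - {"linear": [0,0,0],"delta_rot": [0,0,0],"fingers": -1}
    - {"linear": [0,0,0],"delta_rot": [0,0,0],"fingers": -1}
    - {"linear": [0,0,0],"delta_rot": [0,0,0],"fingers": -1}

```text
t: 10.58
position: [0.5502, 0.1646, 0.1223]
orientation: [[-0.004, 1.0, -0.0], [1.0, 0.004, 0.0], [0.0, -0.0, -1.0]]
ft_force: [0.5, -0.5, -0.2]
width: 0.0
finger_force: 0.0
```

servo_tool:
  steps:
    - {"linear": [0,0,0],"delta_rot": [0,0,0],"fingers": -1}
    - {"linear": [0,0,0],"delta_rot": [0,0,0],"fingers": -1}
    - {"linear": [0,0,0],"delta_rot": [0,0,0],"fingers": -1}
    - {"linear": [0,0,0],"delta_rot": [0,0,0],"fingers": -1}
    - {"linear": [0,0,0],"delta_rot": [0,0,0],"fingers": -1}

```text
t: 11.0
position: [0.5502, 0.1646, 0.1223]
orientation: [[-0.004, 1.0, -0.0], [1.0, 0.004, -0.0], [-0.0, -0.0, -1.0]]
ft_force: [-0.6, -0.1, 0.3]
width: 0.0001
finger_force: 0.0
```

servo_tool:
  steps:
    - {"linear": [0,0,0],"delta_rot": [0,0,0],"fingers": -1}
    - {"linear": [0,0,0],"delta_rot": [0,0,0],"fingers": -1}
    - {"linear": [0,0,0],"delta_rot": [0,0,0],"fingers": -1}
    - {"linear": [0,0,0],"delta_rot": [0,0,0],"fingers": -1}
    - {"linear": [0,0,0],"delta_rot": [0,0,0],"fingers": -1}

```text
t: 11.42
position: [0.5502, 0.1646, 0.1223]
orientation: [[-0.004, 1.0, 0.0], [1.0, 0.004, 0.0], [0.0, 0.0, -1.0]]
ft_force: [-0.1, -0.3, -1.1]
width: -0.0001
finger_force: 0.0
```

servo_tool:
  steps:
    - {"linear": [0,0,0],"delta_rot": [0,0,0],"fingers": -1}
    - {"linear": [0,0,0],"delta_rot": [0,0,0],"fingers": -1}
    - {"linear": [0,0,0],"delta_rot": [0,0,0],"fingers": -1}
    - {"linear": [0,0,0],"delta_rot": [0,0,0],"fingers": -1}
    - {"linear": [0,0,0],"delta_rot": [0,0,0],"fingers": -1}

```text
t: 11.83
position: [0.5501, 0.1646, 0.1223]
orientation: [[-0.004, 1.0, -0.0], [1.0, 0.004, 0.0], [0.0, -0.0, -1.0]]
ft_force: [-0.9, 0.4, -0.1]
width: -0.0002
finger_force: 0.0
```

servo_tool:
  steps:
    - {"linear": [0,0,0],"delta_rot": [0,0,0],"fingers": -1}
    - {"linear": [0,0,0],"delta_rot": [0,0,0],"fingers": -1}
    - {"linear": [0,0,0],"delta_rot": [0,0,0],"fingers": -1}
    - {"linear": [0,0,0],"delta_rot": [0,0,0],"fingers": -1}
    - {"linear": [0,0,0],"delta_rot": [0,0,0],"fingers": -1}

```text
t: 12.25
position: [0.5502, 0.1646, 0.1223]
orientation: [[-0.004, 1.0, -0.0], [1.0, 0.004, 0.0], [0.0, -0.0, -1.0]]
ft_force: [0.7, -0.3, -0.0]
width: -0.0001
finger_force: 0.0
```

servo_tool:
  steps:
    - {"linear": [0,0,0],"delta_rot": [0,0,0],"fingers": -1}
    - {"linear": [0,0,0],"delta_rot": [0,0,0],"fingers": -1}
    - {"linear": [0,0,0],"delta_rot": [0,0,0],"fingers": -1}
    - {"linear": [0,0,0],"delta_rot": [0,0,0],"fingers": -1}
    - {"linear": [0,0,0],"delta_rot": [0,0,0],"fingers": -1}

```text
t: 12.67
position: [0.5502, 0.1646, 0.1223]
orientation: [[-0.004, 1.0, 0.0], [1.0, 0.004, 0.0], [0.0, 0.0, -1.0]]
ft_force: [0.8, -0.5, -0.9]
width: 0.0001
finger_force: 0.0
```

```bash
python3 look.py 8|tail -9; python3 fit.py
```

```text
12.667 hidden 143.95247
12.717 hidden 103.45638
12.767 23.0 83.0
12.817 26.5 82.0
12.867 31.3 82.0
12.917 36.4 82.0
12.967 41.6 82.0
13.017 46.6 82.0
[0.55018452 0.16458852 0.1223072 ] [ 0.32389623  0.24723926 -0.03691853]
p [-3.41   3.68   0.09   0.043] rms 0.0091
now 13.0167 22.667 1.669
stop 26.673667036219836 32.96335739045321
0 0.0 t 3.957 w 3.449
1 6.283185307179586 t 5.905 w 3.006
2 12.566370614359172 t 8.176 w 2.534
3 18.84955592153876 t 10.943 w 2.018
4 25.132741228718345 t 14.615 w 1.42
5 31.41592653589793 t 21.047 w 0.573
```

servo_tool:
  steps:
    - {"linear": [0,0,0],"delta_rot": [0,0,0],"fingers": -1}
    - {"linear": [0,0,0],"delta_rot": [0,0,0],"fingers": -1}
    - {"linear": [0,0,0],"delta_rot": [0,0,0],"fingers": -1}
    - {"linear": [0,0,0],"delta_rot": [0,0,0],"fingers": -1}
    - {"linear": [0,0,0],"delta_rot": [0,0,0],"fingers": -1}

```text
t: 13.48
position: [0.5502, 0.1646, 0.1223]
orientation: [[-0.004, 1.0, 0.0], [1.0, 0.004, -0.0], [-0.0, 0.0, -1.0]]
ft_force: [0.5, 0.2, -0.1]
width: -0.0003
finger_force: 0.0
```

servo_tool:
  steps:
    - {"linear": [0,0,0],"delta_rot": [0,0,0],"fingers": -1}
    - {"linear": [0,0,0],"delta_rot": [0,0,0],"fingers": -1}
    - {"linear": [0,0,0],"delta_rot": [0,0,0],"fingers": -1}
    - {"linear": [0,0,0],"delta_rot": [0,0,0],"fingers": -1}
    - {"linear": [0,0,0],"delta_rot": [0,0,0],"fingers": -1}

```text
t: 13.9
position: [0.5502, 0.1646, 0.1223]
orientation: [[-0.004, 1.0, -0.0], [1.0, 0.004, 0.0], [0.0, -0.0, -1.0]]
ft_force: [-0.5, -0.4, -0.1]
width: -0.0
finger_force: 0.0
```

```bash
python3 look.py 6|tail -7; python3 fit.py|tail -2
```

```text
13.9 130.1 79.0
13.95 134.7 78.0
14.0 139.0 79.0
14.05 143.7 77.0
14.1 148.0 80.0
14.15 152.3 78.0
[0.55017155 0.16459437 0.12227001] [-0.35661776  0.94319518  0.79899959]
4 25.132741228718345 t 14.569 w 1.465
5 31.41592653589793 t 20.257 w 0.779
```

servo_tool:
  steps:
    - {"linear": [0,0,0],"delta_rot": [0,0,0],"fingers": -1}
    - {"linear": [0,0,0],"delta_rot": [0,0,0],"fingers": -1}
    - {"linear": [0,0,0],"delta_rot": [0,0,0],"fingers": -1}
    - {"linear": [0,0,0],"delta_rot": [0,0,0],"fingers": -1}
    - {"linear": [0,0,0],"delta_rot": [0,0,0],"fingers": -1}

```text
t: 14.62
position: [0.5502, 0.1646, 0.1223]
orientation: [[-0.004, 1.0, 0.0], [1.0, 0.004, -0.0], [-0.0, 0.0, -1.0]]
ft_force: [-0.6, -0.4, 0.1]
width: -0.0002
finger_force: 0.0
```

servo_tool:
  steps:
    - {"linear": [0,0,0],"delta_rot": [0,0,0],"fingers": -1}
    - {"linear": [0,0,0],"delta_rot": [0,0,0],"fingers": -1}
    - {"linear": [0,0,0],"delta_rot": [0,0,0],"fingers": -1}
    - {"linear": [0,0,0],"delta_rot": [0,0,0],"fingers": -1}
    - {"linear": [0,0,0],"delta_rot": [0,0,0],"fingers": -1}

```text
t: 15.03
position: [0.5502, 0.1646, 0.1223]
orientation: [[-0.004, 1.0, -0.0], [1.0, 0.004, 0.0], [0.0, -0.0, -1.0]]
ft_force: [0.1, -0.0, -0.9]
width: -0.0001
finger_force: 0.0
```

servo_tool:
  steps:
    - {"linear": [0,0,0],"delta_rot": [0,0,0],"fingers": -1}
    - {"linear": [0,0,0],"delta_rot": [0,0,0],"fingers": -1}
    - {"linear": [0,0,0],"delta_rot": [0,0,0],"fingers": -1}
    - {"linear": [0,0,0],"delta_rot": [0,0,0],"fingers": -1}
    - {"linear": [0,0,0],"delta_rot": [0,0,0],"fingers": -1}

```text
t: 15.45
position: [0.5502, 0.1646, 0.1223]
orientation: [[-0.004, 1.0, -0.0], [1.0, 0.004, 0.0], [0.0, -0.0, -1.0]]
ft_force: [0.5, 0.1, -0.7]
width: -0.0
finger_force: 0.0
```

servo_tool:
  steps:
    - {"linear": [0,0,0],"delta_rot": [0,0,0],"fingers": -1}
    - {"linear": [0,0,0],"delta_rot": [0,0,0],"fingers": -1}
    - {"linear": [0,0,0],"delta_rot": [0,0,0],"fingers": -1}
    - {"linear": [0,0,0],"delta_rot": [0,0,0],"fingers": -1}
    - {"linear": [0,0,0],"delta_rot": [0,0,0],"fingers": -1}

```text
t: 15.87
position: [0.5502, 0.1646, 0.1223]
orientation: [[-0.004, 1.0, -0.0], [1.0, 0.004, -0.0], [-0.0, -0.0, -1.0]]
ft_force: [-0.3, 0.4, -0.6]
width: 0.0004
finger_force: 0.0
```

servo_tool:
  steps:
    - {"linear": [0,0,0],"delta_rot": [0,0,0],"fingers": -1}
    - {"linear": [0,0,0],"delta_rot": [0,0,0],"fingers": -1}
    - {"linear": [0,0,0],"delta_rot": [0,0,0],"fingers": -1}
    - {"linear": [0,0,0],"delta_rot": [0,0,0],"fingers": -1}
    - {"linear": [0,0,0],"delta_rot": [0,0,0],"fingers": -1}

```text
t: 16.28
position: [0.5502, 0.1646, 0.1223]
orientation: [[-0.004, 1.0, 0.0], [1.0, 0.004, 0.0], [0.0, 0.0, -1.0]]
ft_force: [0.2, -0.4, -0.2]
width: -0.0002
finger_force: 0.0
```

```bash
python3 look.py 1; python3 fit.py
```

```text
16.283 hidden 144.41667
[0.55016182 0.16460144 0.12227875] [ 0.3501293  -0.61395216  1.10844162]
p [-3.415  3.697  0.062  0.053] rms 0.013
now 14.15 24.506 1.524
stop 29.86431923977025 34.84004344516011
0 0.0 t 3.955 w 3.456
1 6.283185307179586 t 5.903 w 3.002
2 12.566370614359172 t 8.179 w 2.528
3 18.84955592153876 t 10.948 w 2.023
4 25.132741228718345 t 14.569 w 1.465
5 31.41592653589793 t 20.257 w 0.779
```

servo_tool:
  steps:
    - {"linear": [0,0,-0.1],"delta_rot": [0,0,0],"fingers": -1}
    - {"linear": [0,0,-0.25],"delta_rot": [0,0,0],"fingers": -1}
    - {"linear": [0,0,-0.35],"delta_rot": [0,0,0],"fingers": -1}
    - {"linear": [0,0,-0.4],"delta_rot": [0,0,0],"fingers": -1}
    - {"linear": [0,0,-0.4],"delta_rot": [0,0,0],"fingers": -1}

```text
t: 16.75
position: [0.5495, 0.1644, 0.0807]
orientation: [[-0.004, 1.0, -0.002], [1.0, 0.004, -0.001], [-0.001, -0.002, -1.0]]
ft_force: [0.5, 0.6, -0.3]
width: -0.0
finger_force: 0.0
```

servo_tool:
  steps:
    - {"linear": [0,0,0],"delta_rot": [0,0,0],"fingers": -1}
    - {"linear": [0,0,0],"delta_rot": [0,0,0],"fingers": -1}
    - {"linear": [0,0,0],"delta_rot": [0,0,0],"fingers": -1}
    - {"linear": [0,0,0],"delta_rot": [0,0,0],"fingers": -1}
    - {"linear": [0,0,0],"delta_rot": [0,0,0],"fingers": -1}

```text
t: 17.17
position: [0.5503, 0.1646, 0.0826]
orientation: [[-0.004, 1.0, 0.001], [1.0, 0.004, 0.0], [0.0, 0.001, -1.0]]
ft_force: [0.2, -0.2, 0.4]
width: 0.0001
finger_force: 0.0
```

servo_tool:
  steps:
    - {"linear": [0,0,0],"delta_rot": [0,0,0],"fingers": -1}
    - {"linear": [0,0,0],"delta_rot": [0,0,0],"fingers": -1}
    - {"linear": [0,0,0],"delta_rot": [0,0,0],"fingers": -1}
    - {"linear": [0,0,0],"delta_rot": [0,0,0],"fingers": -1}
    - {"linear": [0,0,0],"delta_rot": [0,0,0],"fingers": -1}

```text
t: 17.58
position: [0.5502, 0.1646, 0.0823]
orientation: [[-0.004, 1.0, -0.0], [1.0, 0.004, 0.0], [0.0, -0.0, -1.0]]
ft_force: [-0.5, -0.1, -0.6]
width: -0.0003
finger_force: 0.0
```

servo_tool:
  steps:
    - {"linear": [0,0,0],"delta_rot": [0,0,0],"fingers": -1}
    - {"linear": [0,0,0],"delta_rot": [0,0,0],"fingers": -1}
    - {"linear": [0,0,0],"delta_rot": [0,0,0],"fingers": -1}
    - {"linear": [0,0,0],"delta_rot": [0,0,0],"fingers": -1}
    - {"linear": [0,0,0],"delta_rot": [0,0,0],"fingers": -1}

```text
t: 18.0
position: [0.5502, 0.1646, 0.0823]
orientation: [[-0.004, 1.0, -0.0], [1.0, 0.004, 0.0], [0.0, -0.0, -1.0]]
ft_force: [0.1, 0.0, 0.7]
width: 0.0001
finger_force: 0.0
```

```bash
python3 look.py 4; python3 fit.py|tail -3
```

```text
18.0 67.9 83.0
18.05 70.8 83.0
18.1 73.7 83.0
18.15 76.8 84.0
[0.5501611  0.16457741 0.08226989] [-0.12680396 -0.62015834 -0.75151169]
3 18.84955592153876 t 10.945 w 2.023
4 25.132741228718345 t 14.575 w 1.456
5 31.41592653589793 t 20.401 w 0.736
```

servo_tool:
  steps:
    - {"linear": [0,0,-0.01],"delta_rot": [0,0,0],"fingers": -1}
    - {"linear": [0,0,-0.02],"delta_rot": [0,0,0],"fingers": -1}
    - {"linear": [0,0,-0.03],"delta_rot": [0,0,0],"fingers": -1}
    - {"linear": [0,0,-0.03],"delta_rot": [0,0,0],"fingers": -1}
    - {"linear": [0,0,-0.03],"delta_rot": [0,0,0],"fingers": -1}

```text
t: 18.62
position: [0.5501, 0.1646, 0.0792]
orientation: [[-0.004, 1.0, -0.0], [1.0, 0.004, -0.0], [-0.0, -0.0, -1.0]]
ft_force: [-0.3, -0.4, -0.1]
width: -0.0002
finger_force: 0.0
```

servo_tool:
  steps:
    - {"linear": [0,0,0],"delta_rot": [0,0,0],"fingers": -1}
    - {"linear": [0,0,0],"delta_rot": [0,0,0],"fingers": -1}
    - {"linear": [0,0,0],"delta_rot": [0,0,0],"fingers": -1}
    - {"linear": [0,0,0],"delta_rot": [0,0,0],"fingers": -1}
    - {"linear": [0,0,0],"delta_rot": [0,0,0],"fingers": -1}

```text
t: 19.03
position: [0.5502, 0.1646, 0.0793]
orientation: [[-0.004, 1.0, 0.0], [1.0, 0.004, 0.0], [0.0, 0.0, -1.0]]
ft_force: [0.5, -0.3, -0.4]
width: 0.0
finger_force: 0.0
```

servo_tool:
  steps:
    - {"linear": [0,0,0],"delta_rot": [0,0,0],"fingers": -1}
    - {"linear": [0,0,0],"delta_rot": [0,0,0],"fingers": -1}
    - {"linear": [0,0,0],"delta_rot": [0,0,0],"fingers": -1}
    - {"linear": [0,0,0],"delta_rot": [0,0,0],"fingers": -1}
    - {"linear": [0,0,0],"delta_rot": [0,0,0],"fingers": -1}

```text
t: 19.45
position: [0.5502, 0.1646, 0.0793]
orientation: [[-0.004, 1.0, -0.0], [1.0, 0.004, -0.0], [-0.0, -0.0, -1.0]]
ft_force: [1.1, 0.1, -0.3]
width: -0.0002
finger_force: 0.0
```

```bash
python3 look.py 5; python3 fit.py|tail -1
```

```text
19.45 145.5 78.0
19.5 147.9 80.0
19.55 150.3 77.0
19.6 152.6 78.0
19.65 155.0 79.0
[0.55018464 0.16457652 0.07929839] [ 0.54033203 -0.59524348  0.72711235]
5 31.41592653589793 t 20.382 w 0.742
```

servo_tool:
  steps:
    - {"linear": [0,0,0],"delta_rot": [0,0,0],"fingers": -1}
    - {"linear": [0,0,0],"delta_rot": [0,0,0],"fingers": -1}
    - {"linear": [0,0,0],"delta_rot": [0,0,0],"fingers": -1}
    - {"linear": [0,0,0],"delta_rot": [0,0,0],"fingers": -1}

```text
t: 20.03
position: [0.5502, 0.1646, 0.0793]
orientation: [[-0.004, 1.0, -0.0], [1.0, 0.004, 0.0], [0.0, -0.0, -1.0]]
ft_force: [0.7, -1.0, 0.2]
width: -0.0001
finger_force: 0.0
```

```bash
sed -i 's/A<-171/A<-169/' look.py; python3 look.py 3; python3 fit.py|tail -1
```

```text
20.033 172.6 81.0
20.083 175.3 77.0
20.133 177.1 80.0
[0.5501728  0.16457014 0.07929073] [ 0.55777518 -0.10100808  0.41754411]
5 31.41592653589793 t 20.378 w 0.743
```

servo_tool:
  steps:
    - {"linear": [0,0,-0.02],"delta_rot": [0,0,0],"fingers": -1}
    - {"linear": [0,0,-0.07],"delta_rot": [0,0,0],"fingers": -1}
    - {"linear": [0,0,-0.07],"delta_rot": [0,0,0],"fingers": -1}

```text
t: 20.43
position: [0.5525, 0.165, 0.0749]
orientation: [[-0.004, 1.0, 0.007], [1.0, 0.004, 0.001], [0.001, 0.007, -1.0]]
ft_force: [0.3, -0.4, 25.7]
width: -0.0002
finger_force: 12.3
```

```bash
sed -i 's/A<-169/A<-168/' look.py; python3 look.py 3; python3 fit.py|tail -1
```

```text
20.433 -173.2 80.0
20.483 -173.3 80.0
20.533 -173.3 79.0
[0.55224683 0.16496808 0.07496407] [ 0.08384249 -1.46997589 21.80065556]
5 31.41592653589793 t 20.421 w 0.727
```

View pics/last.png

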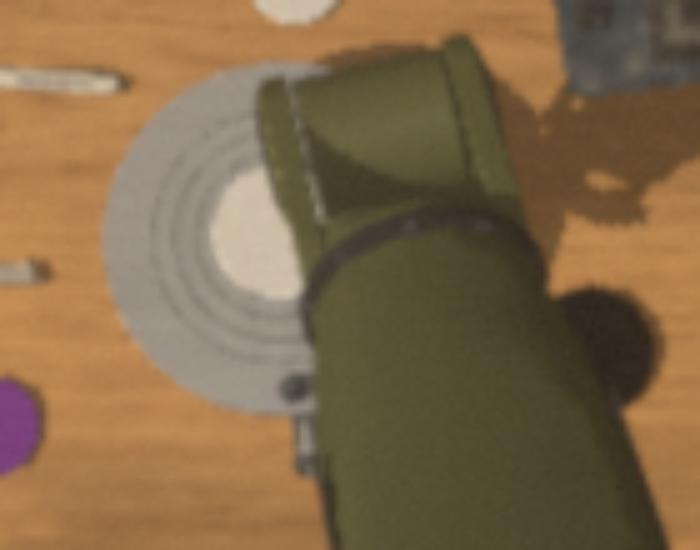

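The picture shows the wheel stopped with the peg at about (296,388), 1–2° short of the pointer bracket at (312,440). The brake force is about 22 N. Pressing pushed the tip about 2 mm in +x, so I'll ease the press and trim about 2 mm along, then lift straight up.

servo_tool:
  steps:
    - {"linear": [0.01,0,0.01],"delta_rot": [0,0,0],"fingers": -1}
    - {"linear": [0.02,0,0.01],"delta_rot": [0,0,0],"fingers": -1}

```text
t: 20.75
position: [0.5533, 0.1651, 0.075]
orientation: [[-0.004, 1.0, 0.004], [1.0, 0.004, 0.001], [0.001, 0.004, -1.0]]
ft_force: [-1.1, 1.6, 15.5]
width: 0.0
finger_force: 7.5
```

```bash
python3 look.py 1
```

```text
20.75 -172.9 80.0
[0.5535044  0.16513167 0.0749842 ] [-1.73478907  1.94929605 15.61733846]
```

servo_tool:
  steps:
    - {"linear": [0.01,0,0.03],"delta_rot": [0,0,0],"fingers": -1}
    - {"linear": [0.01,0,0.2],"delta_rot": [0,0,0],"fingers": -1}
    - {"linear": [0.01,0,0.5],"delta_rot": [0,0,0],"fingers": -1}
    - {"linear": [0,-0.2,0.8],"delta_rot": [0,0,0],"fingers": -1}
    - {"linear": [0,-0.5,1],"delta_rot": [0,0,0],"fingers": -1}

```text
t: 21.22
position: [0.5523, 0.1156, 0.1755]
orientation: [[-0.007, 1.0, 0.002], [1.0, 0.007, 0.001], [0.0, 0.002, -1.0]]
ft_force: [0.8, -0.5, 1.2]
width: 0.0001
finger_force: 0.0
```

servo_tool:
  steps:
    - {"linear": [0,-0.3,0],"delta_rot": [0,0,0],"fingers": -1}
    - {"linear": [0,-0.6,0],"delta_rot": [0,0,0],"fingers": -1}
    - {"linear": [0,-0.9,0],"delta_rot": [0,0,0],"fingers": -1}
    - {"linear": [0,-0.9,0],"delta_rot": [0,0,0],"fingers": -1}
    - {"linear": [0,-0.9,0],"delta_rot": [0,0,0],"fingers": -1}

```text
t: 21.63
position: [0.5521, 0.0234, 0.173]
orientation: [[-0.002, 1.0, -0.0], [1.0, 0.002, 0.0], [0.0, -0.0, -1.0]]
ft_force: [0.5, 0.0, 0.3]
width: -0.0002
finger_force: 0.0
```

```bash
python3 look.py 3;  python3 - <<'E'
from h import *
d=r.get_image('top');cv2.imwrite('pics/fin.png',cv2.resize(d['color'][195:275,255:345],None,fx=7,fy=7,interpolation=cv2.INTER_CUBIC))
E
```

```text
21.633 -175.1 82.0
21.683 -175.1 82.0
21.733 -175.2 83.0
[0.55214179 0.02541663 0.17308345] [-0.24773375  1.52189075 -0.36286868]
```

View pics/fin.png

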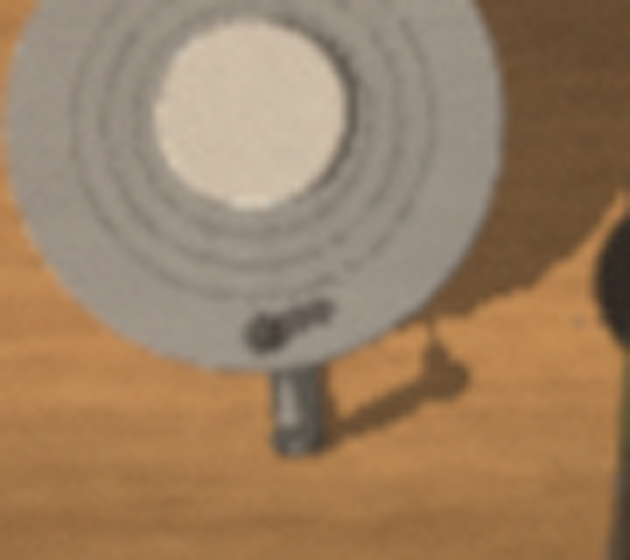

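Run:
```python
from m import *
import cv2
im=cv2.imread('pics/fin.png')
f=lambda p:((p[0]-255+.5)*7-.5,(p[1]-195+.5)*7-.5)
g=lambda x,y:(255+(x+.5)/7-.5,195+(y+.5)/7-.5)
d=r.get_image('top')
# hub refit from rim with saturation + disc fit
hsv=cv2.cvtColor(d['color'],cv2.COLOR_BGR2HSV);sat=cv2.GaussianBlur(hsv[...,1],(3,3),0).astype(np.float32)
pts=[]
for a in np.radians(range(0,360,4)):
    n=np.array([np.cos(a),np.sin(a)]);R=np.arange(.09,.125,.0004)
    uv=proj(d,np.c_[hub+R[:,None]*n,np.full(len(R),.073)]).astype(np.float32)
    v=cv2.remap(sat,uv[:,:1],uv[:,1:],1)[:,0];i=np.where(v>75)[0]
    if len(i) and i[0]>5:pts.append(hub+R[i[0]]*n)
from scipy.optimize import least_squares
pts=np.array(pts);o=least_squares(lambda p:np.hypot(*(pts-p[:2]).T)-p[2],[*hub,.11],loss='soft_l1',f_scale=.0007);print('hub',o.x,len(pts))
h=o.x[:2]
br=[pix2z(d,*g(*q),.074)[:2]-h for q in((299,452),(298,400),(299,430))]
for q in br:print('brk',np.hypot(*q),np.degrees(np.arctan2(q[1],q[0])))
for z in(.078,.09,.103):
  q=pix2z(d,*g(265,331),z)[:2]-h;print('peg',z,np.hypot(*q),np.degrees(np.arctan2(q[1],q[0])))
for z,c in((.103,(0,255,0)),(.078,(0,0,255))):
  for al in(-172.4,-175,-177):
    a=np.radians(al);print(al,z,np.round(f(proj(d,[h[0]+.095*np.cos(a),h[1]+.095*np.sin(a),z])[0]),0))
crop=cv2.cvtColor(d['color'],cv2.COLOR_BGR2GRAY)[238:248,286:306];print(crop)
```

```text
hub [0.54059236 0.22716489 0.10921618] 88
brk 0.14597382157388536 -172.44562462826264
brk 0.12388298217494102 -171.2963404156733
brk 0.1366635405612645 -171.9301546475535
peg 0.078 0.09318124276590871 -177.1191230438066
peg 0.09 0.0944853624749052 -176.76962864190824
peg 0.103 0.0959020135987424 -176.40175100064042
-172.4 0.103 [280. 327.]
-175 0.103 [270. 328.]
-177 0.103 [263. 329.]
-172.4 0.078 [283. 333.]
-175 0.078 [273. 335.]
-177 0.078 [266. 335.]
[[146 146 147 147 145 142 145 146 145 145 131 125 124 108  99 101 120 140
  149 149]
 [148 150 146 149 147 133 124 130 129 125 112  99  99  95  92  96 118 140
  148 149]
 [146 146 149 146 133 112  94  99  97  95  94  94  95  97  97 103 129 146
  149 149]
 [150 151 148 139 115  95  86  77  76  85  95  96 100 117 125 128 142 149
  148 149]
 [148 148 147 131 105  91  87  76  64  82  98 114 126 138 147 146 147 149
  148 149]
 [149 149 146 131 104  85  78  68  67  90 116 138 147 149 150 148 151 148
  148 146]
 [149 149 148 140 118  91  80  78  82 113 140 149 149 149 150 149 147 146
  135 132]
 [151 148 148 149 138 119 112 119 124 138 147 149 146 147 146 138 137 131
  128 128]
 [150 149 147 148 148 139 136 143 144 145 142 135 134 130 124 113 123 125
  132 137]
 [138 136 136 137 139 137 135 131 126 126 119 110 104  96  90  93 119 134
  137 138]]
```

The clear view shows the peg at (265,331) and the pointer bracket centre at (299,440). Lifting the pressed finger dragged the wheel back, so the peg rests about 4.6° (7–8 mm) short of the pointer. That isn't in line. There is time (22 of 58 s) to repeat the whole cycle properly with a lighter brake, so I'll plan a second flick.

Run:
```python
from h import *
hub=np.array([.541,.229]);s=r.state();print(s['t'],s['position'])
def tcp(deg):
    a=np.radians(-176.6+deg);rad=np.array([np.cos(a),np.sin(a)]);t=np.array([-rad[1],rad[0]])
    return hub+.095*rad-.018*t
st=tcp(-8);print('start',st,(st-s['position'][:2])/.1,'dz',(.0885-s['position'][2])/.1)
for q in(0,5,12,21,33):print(q,((tcp(q)-st)/.1).round(2))
```

```text
21.8833 [0.55213911 0.02552628 0.17312156]
start [0.44774959 0.25456092] [-1.04389518  2.29034636] dz -0.8462155956658562
0 [-0.03 -0.13]
5 [-0.03 -0.22]
12 [-0.03 -0.33]
21 [-0.01 -0.48]
33 [ 0.06 -0.67]
```

servo_tool:
  steps:
    - {"linear": [-0.15,0.33,0],"delta_rot": [0,0,0.07],"fingers": -1}
    - {"linear": [-0.3,0.66,0],"delta_rot": [0,0,0.14],"fingers": -1}
    - {"linear": [-0.45,1,0],"delta_rot": [0,0,0.21],"fingers": -1}
    - {"linear": [-0.5,1,0],"delta_rot": [0,0,0.28],"fingers": -1}

```text
t: 22.22
position: [0.5003, 0.1294, 0.1733]
orientation: [[-0.438, 0.899, -0.0], [0.899, 0.438, 0.001], [0.001, 0.0, -1.0]]
ft_force: [0.4, -0.4, 1.0]
width: 0.0002
finger_force: 0.0
```

servo_tool:
  steps:
    - {"linear": [-0.15,0.33,0],"delta_rot": [0,0,0],"fingers": -1}
    - {"linear": [-0.3,0.66,0],"delta_rot": [0,0,0],"fingers": -1}
    - {"linear": [-0.45,1,0],"delta_rot": [0,0,0],"fingers": -1}
    - {"linear": [-0.54,1,0],"delta_rot": [0,0,0],"fingers": -1}

```text
t: 22.55
position: [0.4463, 0.2292, 0.1733]
orientation: [[-0.433, 0.901, 0.0], [0.901, 0.433, 0.001], [0.001, 0.0, -1.0]]
ft_force: [-0.1, -0.7, -0.2]
width: -0.0001
finger_force: 0.0
```

servo_tool:
  steps:
    - {"linear": [0,0.29,-0.05],"delta_rot": [0,0,0],"fingers": -1}
    - {"linear": [0,0.29,-0.3],"delta_rot": [0,0,0],"fingers": -1}
    - {"linear": [0,0.29,-0.6],"delta_rot": [0,0,0],"fingers": -1}
    - {"linear": [0,0.29,-0.8],"delta_rot": [0,0,0],"fingers": -1}
    - {"linear": [0,0.29,-0.85],"delta_rot": [0,0,0],"fingers": -1}

```text
t: 22.97
position: [0.4464, 0.2534, 0.0851]
orientation: [[-0.431, 0.903, -0.004], [0.903, 0.431, -0.002], [0.0, -0.005, -1.0]]
ft_force: [0.2, 0.0, -0.9]
width: -0.0001
finger_force: 0.0
```

servo_tool:
  steps:
    - {"linear": [0,0,0],"delta_rot": [0,0,0],"fingers": -1}

```text
t: 23.05
position: [0.4475, 0.2537, 0.0873]
orientation: [[-0.43, 0.903, -0.002], [0.903, 0.43, -0.001], [0.0, -0.002, -1.0]]
ft_force: [0.5, 0.2, 0.9]
width: 0.0001
finger_force: 0.0
```

Flick again, a little gentler, then lift away to the -y side.

servo_tool:
  steps:
    - {"linear": [-0.03,-0.13,0],"delta_rot": [0,0,0],"fingers": -1}
    - {"linear": [-0.03,-0.22,0],"delta_rot": [0,0,0],"fingers": -1}
    - {"linear": [-0.03,-0.33,0],"delta_rot": [0,0,0],"fingers": -1}
    - {"linear": [-0.01,-0.48,0],"delta_rot": [0,0,0],"fingers": -1}
    - {"linear": [0.06,-0.67,0],"delta_rot": [0,0,0],"fingers": -1}

```text
t: 23.47
position: [0.4541, 0.1855, 0.0893]
orientation: [[-0.43, 0.903, 0.001], [0.903, 0.43, 0.0], [-0.0, 0.001, -1.0]]
ft_force: [-0.9, -0.4, 0.6]
width: 0.0
finger_force: 0.0
```

servo_tool:
  steps:
    - {"linear": [0.02,-0.05,0.38],"delta_rot": [0,0,0],"fingers": -1}
    - {"linear": [0.02,-0.05,0.75],"delta_rot": [0,0,-0.06],"fingers": -1}
    - {"linear": [0.2,-0.15,0.85],"delta_rot": [0,0,-0.13],"fingers": -1}
    - {"linear": [0.5,-0.3,0.85],"delta_rot": [0,0,-0.2],"fingers": -1}
    - {"linear": [0.8,-0.4,0.85],"delta_rot": [0,0,-0.28],"fingers": -1}

```text
t: 23.88
position: [0.5355, 0.1447, 0.1759]
orientation: [[0.001, 1.0, 0.004], [1.0, -0.001, 0.001], [0.001, 0.004, -1.0]]
ft_force: [0.9, 1.0, -0.3]
width: -0.0002
finger_force: 0.0
```

```bash
cp log.json log1.json; echo '[]'>log.json; python3 look.py 5; python3 -c "
from bench import r;print(r.state()['t'])"
```

```text
23.883 hidden 144.52083
23.933 hidden 144.38216
23.983 hidden 144.56218
24.033 hidden 143.05989
24.083 hidden 143.3239
[0.5338029  0.14589379 0.1736189 ] [0.44737431 0.24447442 0.83242788]
24.1333
```

servo_tool:
  steps:
    - {"linear": [0.08,0.1,-0.2],"delta_rot": [0,0,0],"fingers": -1}
    - {"linear": [0.16,0.19,-0.4],"delta_rot": [0,0,0],"fingers": -1}
    - {"linear": [0.16,0.19,-0.51],"delta_rot": [0,0,0],"fingers": -1}
    - {"linear": [0.16,0.19,-0.51],"delta_rot": [0,0,0],"fingers": -1}

```text
t: 24.47
position: [0.5485, 0.1655, 0.1201]
orientation: [[-0.007, 1.0, -0.004], [1.0, 0.006, -0.001], [-0.001, -0.004, -1.0]]
ft_force: [-0.6, 0.6, 0.4]
width: -0.0003
finger_force: 0.0
```

```bash
python3 look.py 8
```

```text
24.467 hidden 126.24088
24.517 hidden 128.21614
24.567 hidden 127.81055
24.617 hidden 128.10417
24.667 22.3 83.0
24.717 26.1 82.0
24.767 31.8 82.0
24.817 38.2 82.0
[0.55032092 0.16548155 0.12306684] [-0.11964277 -0.56096971  0.10710063]
```

```bash
sed -i 's/t0=3\./t0=24./; s/^base=.*/base=[np.radians(38.2-187.6)-1.83,2.3,.065,.052]/; s/(p\[2\]-.085)\/.02,(p\[3\]-.055)\/.012/(p[2]-.065)\/.01,(p[3]-.052)\/.006/' fit.py
python3 - <<'E'
import json
L=json.load(open('log.json'));json.dump([x for x in L if x[1]>24],open('log.json','w'))
E
python3 look.py 6; python3 fit.py
```

```text
24.867 44.4 82.0
24.917 50.4 82.0
24.967 56.6 84.0
25.017 62.6 83.0
25.067 68.4 82.0
25.117 74.5 82.0
[0.55016616 0.16557502 0.12230672] [-0.09763616  0.46304285 -0.79013418]
p [-4.414  2.286  0.065  0.052] rms 0.002
now 25.1167 -1.974 2.086
stop 43.99322611583751 14.545294441623689
0 0.0 t 26.102 w 1.919
1 6.283185307179586 t 29.98 w 1.341
2 12.566370614359172 t 36.684 w 0.578
```

servo_tool:
  steps:
    - {"linear": [0,0,0],"delta_rot": [0,0,0],"fingers": -1}
    - {"linear": [0,0,0],"delta_rot": [0,0,0],"fingers": -1}
    - {"linear": [0,0,0],"delta_rot": [0,0,0],"fingers": -1}
    - {"linear": [0,0,0],"delta_rot": [0,0,0],"fingers": -1}
    - {"linear": [0,0,0],"delta_rot": [0,0,0],"fingers": -1}

```text
t: 25.58
position: [0.5502, 0.1656, 0.1223]
orientation: [[-0.005, 1.0, -0.0], [1.0, 0.005, -0.0], [-0.0, -0.0, -1.0]]
ft_force: [-0.5, -0.1, 0.6]
width: -0.0001
finger_force: 0.0
```

servo_tool:
  steps:
    - {"linear": [0,0,0],"delta_rot": [0,0,0],"fingers": -1}
    - {"linear": [0,0,0],"delta_rot": [0,0,0],"fingers": -1}
    - {"linear": [0,0,0],"delta_rot": [0,0,0],"fingers": -1}
    - {"linear": [0,0,0],"delta_rot": [0,0,0],"fingers": -1}
    - {"linear": [0,0,0],"delta_rot": [0,0,0],"fingers": -1}

```text
t: 26.0
position: [0.5501, 0.1656, 0.1222]
orientation: [[-0.005, 1.0, -0.0], [1.0, 0.005, -0.0], [-0.0, -0.0, -1.0]]
ft_force: [-0.4, -0.1, 0.5]
width: -0.0
finger_force: 0.0
```

servo_tool:
  steps:
    - {"linear": [0,0,0],"delta_rot": [0,0,0],"fingers": -1}
    - {"linear": [0,0,0],"delta_rot": [0,0,0],"fingers": -1}
    - {"linear": [0,0,0],"delta_rot": [0,0,0],"fingers": -1}
    - {"linear": [0,0,0],"delta_rot": [0,0,0],"fingers": -1}
    - {"linear": [0,0,0],"delta_rot": [0,0,0],"fingers": -1}

```text
t: 26.42
position: [0.5502, 0.1656, 0.1223]
orientation: [[-0.005, 1.0, 0.0], [1.0, 0.005, 0.0], [0.0, 0.0, -1.0]]
ft_force: [0.4, 0.1, -0.3]
width: -0.0003
finger_force: 0.0
```

servo_tool:
  steps:
    - {"linear": [0,0,0],"delta_rot": [0,0,0],"fingers": -1}
    - {"linear": [0,0,0],"delta_rot": [0,0,0],"fingers": -1}
    - {"linear": [0,0,0],"delta_rot": [0,0,0],"fingers": -1}
    - {"linear": [0,0,0],"delta_rot": [0,0,0],"fingers": -1}
    - {"linear": [0,0,0],"delta_rot": [0,0,0],"fingers": -1}

```text
t: 26.83
position: [0.5502, 0.1656, 0.1223]
orientation: [[-0.005, 1.0, -0.0], [1.0, 0.005, -0.0], [-0.0, -0.0, -1.0]]
ft_force: [0.2, -0.3, -0.6]
width: -0.0003
finger_force: 0.0
```

servo_tool:
  steps:
    - {"linear": [0,0,0],"delta_rot": [0,0,0],"fingers": -1}
    - {"linear": [0,0,0],"delta_rot": [0,0,0],"fingers": -1}
    - {"linear": [0,0,0],"delta_rot": [0,0,0],"fingers": -1}
    - {"linear": [0,0,0],"delta_rot": [0,0,0],"fingers": -1}
    - {"linear": [0,0,0],"delta_rot": [0,0,0],"fingers": -1}

```text
t: 27.25
position: [0.5502, 0.1656, 0.1223]
orientation: [[-0.005, 1.0, 0.0], [1.0, 0.005, -0.0], [-0.0, 0.0, -1.0]]
ft_force: [-0.0, 0.2, -0.4]
width: -0.0001
finger_force: 0.0
```

servo_tool:
  steps:
    - {"linear": [0,0,0],"delta_rot": [0,0,0],"fingers": -1}
    - {"linear": [0,0,0],"delta_rot": [0,0,0],"fingers": -1}
    - {"linear": [0,0,0],"delta_rot": [0,0,0],"fingers": -1}
    - {"linear": [0,0,0],"delta_rot": [0,0,0],"fingers": -1}
    - {"linear": [0,0,0],"delta_rot": [0,0,0],"fingers": -1}

```text
t: 27.67
position: [0.5502, 0.1656, 0.1223]
orientation: [[-0.005, 1.0, 0.0], [1.0, 0.005, 0.0], [0.0, 0.0, -1.0]]
ft_force: [-0.3, -0.6, 0.1]
width: 0.0
finger_force: 0.0
```

servo_tool:
  steps:
    - {"linear": [0,0,0],"delta_rot": [0,0,0],"fingers": -1}
    - {"linear": [0,0,0],"delta_rot": [0,0,0],"fingers": -1}
    - {"linear": [0,0,0],"delta_rot": [0,0,0],"fingers": -1}
    - {"linear": [0,0,0],"delta_rot": [0,0,0],"fingers": -1}
    - {"linear": [0,0,0],"delta_rot": [0,0,0],"fingers": -1}

```text
t: 28.08
position: [0.5502, 0.1656, 0.1223]
orientation: [[-0.005, 1.0, 0.0], [1.0, 0.005, 0.0], [0.0, 0.0, -1.0]]
ft_force: [0.4, 1.1, 0.4]
width: -0.0004
finger_force: 0.0
```

servo_tool:
  steps:
    - {"linear": [0,0,0],"delta_rot": [0,0,0],"fingers": -1}
    - {"linear": [0,0,0],"delta_rot": [0,0,0],"fingers": -1}
    - {"linear": [0,0,0],"delta_rot": [0,0,0],"fingers": -1}
    - {"linear": [0,0,0],"delta_rot": [0,0,0],"fingers": -1}
    - {"linear": [0,0,0],"delta_rot": [0,0,0],"fingers": -1}

```text
t: 28.5
position: [0.5502, 0.1656, 0.1223]
orientation: [[-0.005, 1.0, -0.0], [1.0, 0.005, -0.0], [-0.0, -0.0, -1.0]]
ft_force: [0.9, 0.4, 0.1]
width: 0.0004
finger_force: 0.0
```

servo_tool:
  steps:
    - {"linear": [0,0,0],"delta_rot": [0,0,0],"fingers": -1}
    - {"linear": [0,0,0],"delta_rot": [0,0,0],"fingers": -1}
    - {"linear": [0,0,0],"delta_rot": [0,0,0],"fingers": -1}
    - {"linear": [0,0,0],"delta_rot": [0,0,0],"fingers": -1}
    - {"linear": [0,0,0],"delta_rot": [0,0,0],"fingers": -1}

```text
t: 28.92
position: [0.5502, 0.1656, 0.1223]
orientation: [[-0.005, 1.0, 0.0], [1.0, 0.005, 0.0], [0.0, 0.0, -1.0]]
ft_force: [0.3, 0.3, -0.5]
width: -0.0
finger_force: 0.0
```

```bash
python3 look.py 5; python3 fit.py
```

```text
28.917 90.0 81.0
28.967 94.5 81.0
29.017 98.8 82.0
29.067 102.8 82.0
29.117 106.6 81.0
[0.55016362 0.16559919 0.12230117] [-0.05898228 -0.61988967 -0.05166667]
p [-4.386  2.259  0.069  0.055] rms 0.0045
now 29.1167 4.87 1.399
stop 42.73629334616349 13.22138024640472
0 0.0 t 26.127 w 1.872
1 6.283185307179586 t 30.185 w 1.247
2 12.566370614359172 t 38.549 w 0.325
```

servo_tool:
  steps:
    - {"linear": [0,0,0],"delta_rot": [0,0,0],"fingers": -1}
    - {"linear": [0,0,0],"delta_rot": [0,0,0],"fingers": -1}
    - {"linear": [0,0,0],"delta_rot": [0,0,0],"fingers": -1}
    - {"linear": [0,0,0],"delta_rot": [0,0,0],"fingers": -1}
    - {"linear": [0,0,0],"delta_rot": [0,0,0],"fingers": -1}

```text
t: 29.58
position: [0.5502, 0.1656, 0.1223]
orientation: [[-0.005, 1.0, 0.0], [1.0, 0.005, 0.0], [0.0, 0.0, -1.0]]
ft_force: [-0.1, -0.1, 0.5]
width: 0.0001
finger_force: 0.0
```

```bash
python3 look.py 6; python3 fit.py|tail -4
```

```text
29.583 144.0 78.0
29.633 147.8 79.0
29.683 151.4 79.0
29.733 155.4 78.0
29.783 159.2 79.0
29.833 163.3 79.0
[0.5501696  0.16557311 0.12225632] [ 0.63784228  0.07187122 -0.39119051]
stop 43.64760290751035 13.860100962949186
0 0.0 t 26.134 w 1.865
1 6.283185307179586 t 30.166 w 1.273
2 12.566370614359172 t 37.664 w 0.456
```

servo_tool:
  steps:
    - {"linear": [0,0,0],"delta_rot": [0,0,0],"fingers": -1}
    - {"linear": [0,0,0],"delta_rot": [0,0,0],"fingers": -1}
    - {"linear": [0,0,0],"delta_rot": [0,0,0],"fingers": -1}
    - {"linear": [0,0,0],"delta_rot": [0,0,0],"fingers": -1}
    - {"linear": [0,0,0],"delta_rot": [0,0,0],"fingers": -1}

```text
t: 30.3
position: [0.5502, 0.1656, 0.1223]
orientation: [[-0.005, 1.0, -0.0], [1.0, 0.005, -0.0], [-0.0, -0.0, -1.0]]
ft_force: [-0.5, 0.1, -0.3]
width: 0.0
finger_force: 0.0
```

servo_tool:
  steps:
    - {"linear": [0,0,0],"delta_rot": [0,0,0],"fingers": -1}
    - {"linear": [0,0,0],"delta_rot": [0,0,0],"fingers": -1}
    - {"linear": [0,0,0],"delta_rot": [0,0,0],"fingers": -1}
    - {"linear": [0,0,0],"delta_rot": [0,0,0],"fingers": -1}
    - {"linear": [0,0,0],"delta_rot": [0,0,0],"fingers": -1}

```text
t: 30.72
position: [0.5502, 0.1656, 0.1223]
orientation: [[-0.005, 1.0, -0.0], [1.0, 0.005, -0.0], [-0.0, -0.0, -1.0]]
ft_force: [0.1, 0.4, 0.4]
width: -0.0002
finger_force: 0.0
```

servo_tool:
  steps:
    - {"linear": [0,0,0],"delta_rot": [0,0,0],"fingers": -1}
    - {"linear": [0,0,0],"delta_rot": [0,0,0],"fingers": -1}
    - {"linear": [0,0,0],"delta_rot": [0,0,0],"fingers": -1}
    - {"linear": [0,0,0],"delta_rot": [0,0,0],"fingers": -1}
    - {"linear": [0,0,0],"delta_rot": [0,0,0],"fingers": -1}

```text
t: 31.13
position: [0.5502, 0.1656, 0.1223]
orientation: [[-0.005, 1.0, -0.0], [1.0, 0.005, -0.0], [-0.0, -0.0, -1.0]]
ft_force: [-0.0, -0.4, -0.4]
width: 0.0
finger_force: 0.0
```

servo_tool:
  steps:
    - {"linear": [0,0,0],"delta_rot": [0,0,0],"fingers": -1}
    - {"linear": [0,0,0],"delta_rot": [0,0,0],"fingers": -1}
    - {"linear": [0,0,0],"delta_rot": [0,0,0],"fingers": -1}
    - {"linear": [0,0,0],"delta_rot": [0,0,0],"fingers": -1}
    - {"linear": [0,0,0],"delta_rot": [0,0,0],"fingers": -1}

```text
t: 31.55
position: [0.5502, 0.1656, 0.1223]
orientation: [[-0.005, 1.0, -0.0], [1.0, 0.005, -0.0], [-0.0, -0.0, -1.0]]
ft_force: [-0.1, 0.8, 0.4]
width: 0.0
finger_force: 0.0
```

servo_tool:
  steps:
    - {"linear": [0,0,0],"delta_rot": [0,0,0],"fingers": -1}
    - {"linear": [0,0,0],"delta_rot": [0,0,0],"fingers": -1}
    - {"linear": [0,0,0],"delta_rot": [0,0,0],"fingers": -1}
    - {"linear": [0,0,0],"delta_rot": [0,0,0],"fingers": -1}
    - {"linear": [0,0,0],"delta_rot": [0,0,0],"fingers": -1}

```text
t: 31.97
position: [0.5502, 0.1656, 0.1223]
orientation: [[-0.005, 1.0, -0.0], [1.0, 0.005, 0.0], [0.0, -0.0, -1.0]]
ft_force: [-0.4, 1.1, -0.3]
width: 0.0003
finger_force: 0.0
```

servo_tool:
  steps:
    - {"linear": [0,0,0],"delta_rot": [0,0,0],"fingers": -1}
    - {"linear": [0,0,0],"delta_rot": [0,0,0],"fingers": -1}
    - {"linear": [0,0,0],"delta_rot": [0,0,0],"fingers": -1}
    - {"linear": [0,0,0],"delta_rot": [0,0,0],"fingers": -1}
    - {"linear": [0,0,0],"delta_rot": [0,0,0],"fingers": -1}

```text
t: 32.38
position: [0.5502, 0.1656, 0.1223]
orientation: [[-0.005, 1.0, -0.0], [1.0, 0.005, -0.0], [-0.0, -0.0, -1.0]]
ft_force: [0.4, -0.5, 0.1]
width: -0.0005
finger_force: 0.0
```

```bash
python3 look.py 1
```

```text
32.383 hidden 127.663414
[0.55018386 0.16557314 0.12227211] [-0.22542064  0.48514796 -0.64569859]
```

servo_tool:
  steps:
    - {"linear": [0,0,-0.12],"delta_rot": [0,0,0],"fingers": -1}
    - {"linear": [0,0,-0.25],"delta_rot": [0,0,0],"fingers": -1}
    - {"linear": [0,0,-0.34],"delta_rot": [0,0,0],"fingers": -1}
    - {"linear": [0,0,-0.4],"delta_rot": [0,0,0],"fingers": -1}
    - {"linear": [0,0,-0.43],"delta_rot": [0,0,0],"fingers": -1}

```text
t: 32.85
position: [0.5498, 0.1655, 0.078]
orientation: [[-0.005, 1.0, -0.002], [1.0, 0.005, -0.0], [-0.0, -0.002, -1.0]]
ft_force: [-0.2, 0.3, -0.1]
width: 0.0002
finger_force: 0.0
```

servo_tool:
  steps:
    - {"linear": [0,0,0],"delta_rot": [0,0,0],"fingers": -1}
    - {"linear": [0,0,0],"delta_rot": [0,0,0],"fingers": -1}
    - {"linear": [0,0,0],"delta_rot": [0,0,0],"fingers": -1}
    - {"linear": [0,0,0],"delta_rot": [0,0,0],"fingers": -1}
    - {"linear": [0,0,0],"delta_rot": [0,0,0],"fingers": -1}

```text
t: 33.27
position: [0.5503, 0.1656, 0.0797]
orientation: [[-0.005, 1.0, 0.001], [1.0, 0.005, 0.0], [0.0, 0.001, -1.0]]
ft_force: [0.4, 0.1, -0.2]
width: -0.0002
finger_force: 0.0
```

servo_tool:
  steps:
    - {"linear": [0,0,0],"delta_rot": [0,0,0],"fingers": -1}
    - {"linear": [0,0,0],"delta_rot": [0,0,0],"fingers": -1}
    - {"linear": [0,0,0],"delta_rot": [0,0,0],"fingers": -1}
    - {"linear": [0,0,0],"delta_rot": [0,0,0],"fingers": -1}
    - {"linear": [0,0,0],"delta_rot": [0,0,0],"fingers": -1}

```text
t: 33.68
position: [0.5502, 0.1656, 0.0793]
orientation: [[-0.005, 1.0, -0.0], [1.0, 0.005, -0.0], [-0.0, -0.0, -1.0]]
ft_force: [0.0, 0.5, 0.8]
width: 0.0002
finger_force: 0.0
```

servo_tool:
  steps:
    - {"linear": [0,0,0],"delta_rot": [0,0,0],"fingers": -1}
    - {"linear": [0,0,0],"delta_rot": [0,0,0],"fingers": -1}
    - {"linear": [0,0,0],"delta_rot": [0,0,0],"fingers": -1}
    - {"linear": [0,0,0],"delta_rot": [0,0,0],"fingers": -1}
    - {"linear": [0,0,0],"delta_rot": [0,0,0],"fingers": -1}

```text
t: 34.1
position: [0.5502, 0.1656, 0.0793]
orientation: [[-0.005, 1.0, -0.0], [1.0, 0.005, -0.0], [-0.0, -0.0, -1.0]]
ft_force: [0.5, 0.6, -0.2]
width: -0.0001
finger_force: 0.0
```

servo_tool:
  steps:
    - {"linear": [0,0,0],"delta_rot": [0,0,0],"fingers": -1}
    - {"linear": [0,0,0],"delta_rot": [0,0,0],"fingers": -1}
    - {"linear": [0,0,0],"delta_rot": [0,0,0],"fingers": -1}
    - {"linear": [0,0,0],"delta_rot": [0,0,0],"fingers": -1}
    - {"linear": [0,0,0],"delta_rot": [0,0,0],"fingers": -1}

```text
t: 34.52
position: [0.5502, 0.1656, 0.0793]
orientation: [[-0.005, 1.0, 0.0], [1.0, 0.005, 0.0], [0.0, 0.0, -1.0]]
ft_force: [-0.5, -0.4, -0.7]
width: 0.0
finger_force: 0.0
```

```bash
python3 look.py 4; python3 fit.py
```

```text
34.517 74.4 83.0
34.567 76.2 83.0
34.617 78.7 83.0
34.667 80.7 84.0
[0.55017278 0.16557479 0.07926549] [0.14065987 0.42881306 0.0647825 ]
p [-4.376  2.246  0.068  0.053] rms 0.0054
now 34.6667 10.7 0.724
stop 43.12075044353517 13.531024403325084
0 0.0 t 26.131 w 1.869
1 6.283185307179586 t 30.171 w 1.263
2 12.566370614359172 t 38.028 w 0.397
```

servo_tool:
  steps:
    - {"linear": [0,0,-0.01],"delta_rot": [0,0,0],"fingers": -1}
    - {"linear": [0,0,-0.015],"delta_rot": [0,0,0],"fingers": -1}
    - {"linear": [0,0,-0.015],"delta_rot": [0,0,0],"fingers": -1}
    - {"linear": [0,0,-0.015],"delta_rot": [0,0,0],"fingers": -1}
    - {"linear": [0,0,-0.015],"delta_rot": [0,0,0],"fingers": -1}

```text
t: 35.13
position: [0.5502, 0.1656, 0.0778]
orientation: [[-0.005, 1.0, -0.0], [1.0, 0.005, 0.0], [0.0, -0.0, -1.0]]
ft_force: [-0.4, 0.9, 0.4]
width: 0.0001
finger_force: 0.0
```

servo_tool:
  steps:
    - {"linear": [0,0,0],"delta_rot": [0,0,0],"fingers": -1}
    - {"linear": [0,0,0],"delta_rot": [0,0,0],"fingers": -1}
    - {"linear": [0,0,0],"delta_rot": [0,0,0],"fingers": -1}
    - {"linear": [0,0,0],"delta_rot": [0,0,0],"fingers": -1}
    - {"linear": [0,0,0],"delta_rot": [0,0,0],"fingers": -1}

```text
t: 35.55
position: [0.5502, 0.1656, 0.0778]
orientation: [[-0.005, 1.0, -0.0], [1.0, 0.005, -0.0], [-0.0, -0.0, -1.0]]
ft_force: [0.1, 0.1, 0.5]
width: -0.0001
finger_force: 0.0
```

servo_tool:
  steps:
    - {"linear": [0,0,0],"delta_rot": [0,0,0],"fingers": -1}
    - {"linear": [0,0,0],"delta_rot": [0,0,0],"fingers": -1}
    - {"linear": [0,0,0],"delta_rot": [0,0,0],"fingers": -1}
    - {"linear": [0,0,0],"delta_rot": [0,0,0],"fingers": -1}
    - {"linear": [0,0,0],"delta_rot": [0,0,0],"fingers": -1}

```text
t: 35.97
position: [0.5502, 0.1656, 0.0778]
orientation: [[-0.005, 1.0, -0.0], [1.0, 0.005, -0.0], [-0.0, -0.0, -1.0]]
ft_force: [0.1, 0.4, -0.4]
width: -0.0002
finger_force: 0.0
```

servo_tool:
  steps:
    - {"linear": [0,0,0],"delta_rot": [0,0,0],"fingers": -1}
    - {"linear": [0,0,0],"delta_rot": [0,0,0],"fingers": -1}
    - {"linear": [0,0,0],"delta_rot": [0,0,0],"fingers": -1}
    - {"linear": [0,0,0],"delta_rot": [0,0,0],"fingers": -1}
    - {"linear": [0,0,0],"delta_rot": [0,0,0],"fingers": -1}

```text
t: 36.38
position: [0.5502, 0.1656, 0.0778]
orientation: [[-0.005, 1.0, 0.0], [1.0, 0.005, 0.0], [0.0, 0.0, -1.0]]
ft_force: [-0.4, 1.0, 0.1]
width: -0.0001
finger_force: 0.0
```

servo_tool:
  steps:
    - {"linear": [0,0,0],"delta_rot": [0,0,0],"fingers": -1}
    - {"linear": [0,0,0],"delta_rot": [0,0,0],"fingers": -1}
    - {"linear": [0,0,0],"delta_rot": [0,0,0],"fingers": -1}
    - {"linear": [0,0,0],"delta_rot": [0,0,0],"fingers": -1}
    - {"linear": [0,0,0],"delta_rot": [0,0,0],"fingers": -1}

```text
t: 36.8
position: [0.5502, 0.1656, 0.0778]
orientation: [[-0.005, 1.0, -0.0], [1.0, 0.005, 0.0], [0.0, -0.0, -1.0]]
ft_force: [0.4, -0.6, -1.0]
width: -0.0001
finger_force: 0.0
```

```bash
python3 look.py 4; python3 fit.py|tail -3
```

```text
36.8 156.6 78.0
36.85 158.4 78.0
36.9 159.4 79.0
36.95 161.0 78.0
[0.55017757 0.16559274 0.07778625] [0.84016643 0.62516725 0.5529189 ]
0 0.0 t 26.13 w 1.87
1 6.283185307179586 t 30.172 w 1.262
2 12.566370614359172 t 37.97 w 0.411
```

servo_tool:
  steps:
    - {"linear": [0,0,0],"delta_rot": [0,0,0],"fingers": -1}
    - {"linear": [0,0,0],"delta_rot": [0,0,0],"fingers": -1}
    - {"linear": [0,0,0],"delta_rot": [0,0,0],"fingers": -1}
    - {"linear": [0,0,0],"delta_rot": [0,0,0],"fingers": -1}
    - {"linear": [0,0,0],"delta_rot": [0,0,0],"fingers": -1}

```text
t: 37.42
position: [0.5501, 0.1656, 0.0778]
orientation: [[-0.005, 1.0, -0.0], [1.0, 0.005, -0.0], [0.0, -0.0, -1.0]]
ft_force: [0.7, -0.3, -0.6]
width: -0.0001
finger_force: 0.0
```

servo_tool:
  steps:
    - {"linear": [0,0,0],"delta_rot": [0,0,0],"fingers": -1}
    - {"linear": [0,0,0],"delta_rot": [0,0,0],"fingers": -1}
    - {"linear": [0,0,0],"delta_rot": [0,0,0],"fingers": -1}
    - {"linear": [0,0,0],"delta_rot": [0,0,0],"fingers": -1}

```text
t: 37.75
position: [0.5502, 0.1656, 0.0778]
orientation: [[-0.005, 1.0, -0.0], [1.0, 0.005, -0.0], [-0.0, -0.0, -1.0]]
ft_force: [-0.6, -0.0, 0.1]
width: -0.0001
finger_force: 0.0
```

```bash
python3 look.py 4
python3 - <<'E'
from m import *
d=cv2.imread('pics/last.png');g=cv2.cvtColor(cv2.resize(d,(140,110),interpolation=cv2.INTER_AREA),cv2.COLOR_BGR2GRAY)
print(g[72:84,50:68])
E
```

```text
37.75 -177.7 80.0
37.8 -176.5 82.0
37.85 -174.8 79.0
37.9 -174.1 80.0
[0.55016287 0.16557895 0.07778371] [0.05407637 0.09079865 0.57301714]
[[138 137 140 142 141 137 135 135 136 139 141 134 111  92  87  88  88  88]
 [145 144 146 146 145 141 139 139 140 142 142 136 114  93  88  88  87  88]
 [147 148 149 148 148 144 136 127 126 126 124 121 105  90  88  87  88  88]
 [148 149 149 148 146 136 118 102 100  95  95  97  92  88  86  87  89  87]
 [149 148 149 149 143 123 101  89  83  77  78  87  88  87  87  86  88  89]
 [151 148 148 148 138 114  94  86  79  71  74  88  91  88  87  87  87  87]
 [150 149 149 147 139 116  94  84  75  69  80 104 104  93  88  87  88  89]
 [150 150 150 148 143 128 106  89  81  83  97 121 115  95  87  88  87  87]
 [150 149 150 149 147 141 129 117 111 115 124 133 117  96  89  88  87  89]
 [150 149 147 146 147 147 143 138 134 136 140 135 115  96  89  89  87  88]
 [140 137 137 136 138 138 137 135 129 125 124 116 101  91  88  88  87  89]
 [137 133 131 131 134 136 136 133 119 105 106  99  89  88  87  87  88  87]]
```

servo_tool:
  steps:
    - {"linear": [0,0,-0.007],"delta_rot": [0,0,0],"fingers": -1}
    - {"linear": [0,0,-0.04],"delta_rot": [0,0,0],"fingers": -1}
    - {"linear": [0,0,-0.04],"delta_rot": [0,0,0],"fingers": -1}

```text
t: 38.2
position: [0.5513, 0.1658, 0.075]
orientation: [[-0.005, 1.0, 0.003], [1.0, 0.005, 0.001], [0.001, 0.003, -1.0]]
ft_force: [1.3, -0.7, 14.4]
width: -0.0003
finger_force: 7.2
```

```bash
for i in 1 2; do python3 look.py 1
python3 - <<'E'
from m import *
d=cv2.imread('pics/last.png');g=cv2.cvtColor(cv2.resize(d,(140,110),interpolation=cv2.INTER_AREA),cv2.COLOR_BGR2GRAY)
print(g[74:81,52:66])
E
done
```

```text
38.2 -171.0 83.0
[0.55125475 0.16577922 0.075048  ] [ 0.76411573 -1.61888422  9.60698755]
[[148 149 150 148 147 147 144 136 124 115 102  92  87  88]
 [150 150 150 150 148 146 136 117 100  89  86  86  87  88]
 [149 149 148 149 148 143 125 101  89  82  81  83  87  88]
 [150 150 149 149 148 143 120  94  85  82  80  83  86  87]
 [150 150 149 149 148 143 123  98  83  78  77  83  86  87]
 [150 149 150 149 148 146 135 115 100  91  85  85  86  86]
 [149 151 151 149 149 148 146 136 129 119 102  90  88  87]]
38.25 -171.1 84.0
[0.55121441 0.16578007 0.07504746] [-0.21872293 -0.3908249  10.42549097]
[[148 149 148 147 148 148 145 136 125 117 105  93  87  87]
 [148 149 149 148 149 146 132 114  98  89  86  87  87  87]
 [150 150 149 148 149 142 119  99  88  83  81  85  87  87]
 [150 150 150 149 148 139 115  94  85  81  80  84  86  87]
 [149 150 149 148 148 140 120  95  81  76  78  84  86  88]
 [150 149 149 148 148 146 133 111  92  86  84  86  87  88]
 [150 150 150 149 149 149 144 133 123 117 103  90  87  88]]
```

servo_tool:
  steps:
    - {"linear": [0,0,0.02],"delta_rot": [0,0,0],"fingers": -1}
    - {"linear": [0,0,0.2],"delta_rot": [0,0,0],"fingers": -1}
    - {"linear": [0,0,0.5],"delta_rot": [0,0,0],"fingers": -1}
    - {"linear": [0,-0.2,0.8],"delta_rot": [0,0,0],"fingers": -1}
    - {"linear": [0,-0.5,1],"delta_rot": [0,0,0],"fingers": -1}

```text
t: 38.72
position: [0.5504, 0.1167, 0.1761]
orientation: [[-0.007, 1.0, 0.002], [1.0, 0.007, 0.001], [0.001, 0.002, -1.0]]
ft_force: [0.8, 0.3, 0.2]
width: -0.0003
finger_force: 0.0
```

servo_tool:
  steps:
    - {"linear": [0,-0.3,0],"delta_rot": [0,0,0],"fingers": -1}
    - {"linear": [0,-0.6,0],"delta_rot": [0,0,0],"fingers": -1}
    - {"linear": [0,-0.9,0],"delta_rot": [0,0,0],"fingers": -1}
    - {"linear": [0,-0.9,0],"delta_rot": [0,0,0],"fingers": -1}
    - {"linear": [0,-0.9,0],"delta_rot": [0,0,0],"fingers": -1}

```text
t: 39.13
position: [0.5501, 0.0245, 0.1736]
orientation: [[-0.002, 1.0, -0.0], [1.0, 0.002, 0.0], [0.0, -0.0, -1.0]]
ft_force: [0.7, 1.5, 0.2]
width: 0.0003
finger_force: 0.0
```

```bash
python3 look.py 2
python3 - <<'E'
from h import *
d=r.get_image('top');cv2.imwrite('pics/fin2.png',cv2.resize(d['color'][195:275,255:345],None,fx=7,fy=7,interpolation=cv2.INTER_CUBIC))
print(cv2.cvtColor(d['color'],cv2.COLOR_BGR2GRAY)[238:248,286:306])
E
```

```text
39.133 -174.8 82.0
39.183 -175.0 83.0
[0.55009858 0.02608699 0.17357057] [ 0.22584338  0.28938928 -0.16567011]
[[145 146 147 148 143 142 144 147 145 144 131 125 123 111 100 100 120 141
  148 150]
 [150 148 148 149 148 135 127 132 130 124 109 101  99  94  96  96 117 140
  147 148]
 [149 148 150 146 134 114  94 100  93  97  96  93  93  97  96 102 131 146
  148 149]
 [148 148 147 135 112  92  86  78  75  86  95  97  98 115 124 126 140 148
  148 149]
 [150 149 148 128 101  89  87  76  69  81  96 117 125 140 145 149 149 148
  149 149]
 [149 148 148 129 101  86  80  69  66  87 115 137 147 149 151 148 150 148
  147 147]
 [149 148 149 141 118  92  78  77  82 111 140 148 149 150 149 148 148 144
  139 133]
 [149 149 150 147 137 119 112 118 122 139 148 147 148 147 148 140 138 132
  129 131]
 [149 149 147 148 146 140 137 142 144 146 142 137 135 130 124 115 121 126
  133 136]
 [137 136 134 137 141 138 137 131 124 125 119 110 108  96  91  92 121 136
  136 139]]
```

View pics/fin2.png

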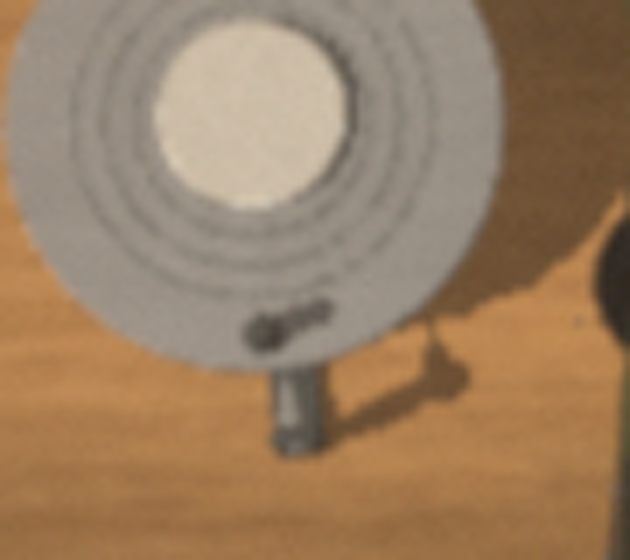

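The peg came to rest at (265,331) again, about 4.5° short. It stopped past the pointer (left edge near column 293), so the stored arm spring kicked the wheel back when I lifted quickly. There is time for one faster, clean cycle. This time I'll unload slowly while the finger is still holding the wheel.

servo_tool:
  steps:
    - {"linear": [-0.15,0.33,0],"delta_rot": [0,0,0.07],"fingers": -1}
    - {"linear": [-0.3,0.66,0],"delta_rot": [0,0,0.14],"fingers": -1}
    - {"linear": [-0.45,1,0],"delta_rot": [0,0,0.21],"fingers": -1}
    - {"linear": [-0.5,1,0],"delta_rot": [0,0,0.28],"fingers": -1}

```text
t: 39.62
position: [0.4982, 0.1308, 0.1737]
orientation: [[-0.439, 0.898, -0.001], [0.898, 0.439, 0.001], [0.001, -0.0, -1.0]]
ft_force: [-0.1, -0.8, 0.7]
width: -0.0
finger_force: 0.0
```

servo_tool:
  steps:
    - {"linear": [-0.15,0.33,0],"delta_rot": [0,0,0],"fingers": -1}
    - {"linear": [-0.3,0.66,0],"delta_rot": [0,0,0],"fingers": -1}
    - {"linear": [-0.45,1,0],"delta_rot": [0,0,0],"fingers": -1}
    - {"linear": [-0.52,1,0],"delta_rot": [0,0,0],"fingers": -1}

```text
t: 39.95
position: [0.446, 0.2306, 0.1738]
orientation: [[-0.435, 0.901, -0.0], [0.901, 0.435, 0.001], [0.001, 0.0, -1.0]]
ft_force: [-0.6, 0.6, -0.3]
width: 0.0002
finger_force: 0.0
```

servo_tool:
  steps:
    - {"linear": [0,0.28,-0.05],"delta_rot": [0,0,0],"fingers": -1}
    - {"linear": [0,0.28,-0.3],"delta_rot": [0,0,0],"fingers": -1}
    - {"linear": [0,0.28,-0.6],"delta_rot": [0,0,0],"fingers": -1}
    - {"linear": [0,0.28,-0.8],"delta_rot": [0,0,0],"fingers": -1}
    - {"linear": [0,0.28,-0.85],"delta_rot": [0,0,0],"fingers": -1}

```text
t: 40.37
position: [0.4463, 0.2537, 0.0856]
orientation: [[-0.431, 0.902, -0.005], [0.902, 0.431, -0.002], [0.0, -0.005, -1.0]]
ft_force: [0.1, -0.1, 0.6]
width: 0.0001
finger_force: 0.0
```

servo_tool:
  steps:
    - {"linear": [0,0,0],"delta_rot": [0,0,0],"fingers": -1}

```text
t: 40.45
position: [0.4474, 0.2538, 0.0878]
orientation: [[-0.431, 0.902, -0.002], [0.902, 0.431, -0.001], [0.0, -0.003, -1.0]]
ft_force: [-0.2, 0.4, 1.2]
width: -0.0002
finger_force: 0.0
```

servo_tool:
  steps:
    - {"linear": [-0.03,-0.13,0],"delta_rot": [0,0,0],"fingers": -1}
    - {"linear": [-0.03,-0.22,0],"delta_rot": [0,0,0],"fingers": -1}
    - {"linear": [-0.03,-0.36,0],"delta_rot": [0,0,0],"fingers": -1}
    - {"linear": [0.01,-0.56,0],"delta_rot": [0,0,0],"fingers": -1}
    - {"linear": [0.13,-0.79,0],"delta_rot": [0,0,0],"fingers": -1}

```text
t: 40.87
position: [0.4609, 0.1737, 0.0902]
orientation: [[-0.431, 0.902, 0.002], [0.902, 0.431, 0.0], [-0.0, 0.002, -1.0]]
ft_force: [0.2, 0.1, -1.0]
width: -0.0
finger_force: 0.0
```

servo_tool:
  steps:
    - {"linear": [0.03,-0.05,0.38],"delta_rot": [0,0,0],"fingers": -1}
    - {"linear": [0.03,-0.05,0.7],"delta_rot": [0,0,-0.07],"fingers": -1}
    - {"linear": [0.3,-0.07,0.7],"delta_rot": [0,0,-0.14],"fingers": -1}
    - {"linear": [0.6,-0.09,0.6],"delta_rot": [0,0,-0.21],"fingers": -1}
    - {"linear": [0.9,-0.1,0.4],"delta_rot": [0,0,-0.28],"fingers": -1}

```text
t: 41.28
position: [0.554, 0.1638, 0.1332]
orientation: [[0.001, 1.0, 0.008], [1.0, -0.001, 0.002], [0.002, 0.008, -1.0]]
ft_force: [-0.1, 0.9, 0.5]
width: 0.0006
finger_force: 0.0
```

servo_tool:
  steps:
    - {"linear": [0,0,-0.06],"delta_rot": [0,0,0],"fingers": -1}
    - {"linear": [0,0,-0.06],"delta_rot": [0,0,0],"fingers": -1}

```text
t: 41.45
position: [0.551, 0.1634, 0.1215]
orientation: [[-0.004, 1.0, -0.002], [1.0, 0.004, -0.001], [-0.001, -0.002, -1.0]]
ft_force: [-0.5, -0.1, 1.0]
width: 0.0
finger_force: 0.0
```

```bash
cp log.json log2.json; echo '[]'>log.json; python3 look.py 6
```

```text
41.45 hidden 138.19727
41.5 hidden 137.9694
41.55 hidden 138.55925
41.6 hidden 134.90755
41.65 hidden 133.09114
41.7 hidden 131.95833
[0.55107308 0.16473491 0.12425818] [-0.48500669 -0.89129495  0.10558552]
```

```bash
python3 look.py 8
```

```text
41.75 hidden 133.38802
41.8 hidden 132.52083
41.85 hidden 132.7819
41.9 hidden 133.38281
41.95 hidden 133.69727
42.0 hidden 127.86849
42.05 22.5 83.0
42.1 26.6 82.0
[0.5511283  0.16460875 0.12279465] [-0.93361333 -0.64376325  0.76739426]
```

```bash
python3 look.py 5; sed -i 's/t0=24\./t0=41./; s/^base=.*/base=[np.radians(26.6-187.6)-2.5,2.4,.067,.053]/; s/(p\[2\]-.065)/(p[2]-.067)/;s/(p\[3\]-.052)/(p[3]-.053)/' fit.py
python3 - <<'E'
import json
L=json.load(open('log.json'));json.dump([x for x in L if x[1]>24],open('log.json','w'))
E
python3 fit.py
```

```text
42.15 32.9 83.0
42.2 38.8 82.0
42.25 45.1 84.0
42.3 51.4 82.0
42.35 57.4 82.0
[0.55114301 0.16457118 0.12269846] [ 0.41451792  0.43356784 -0.02940881]
p [-5.32   2.385  0.067  0.053] rms 0.0018
now 42.35 -2.272 2.133
stop 61.00501809779156 14.400471544718219
0 0.0 t 43.466 w 1.938
1 6.283185307179586 t 47.315 w 1.347
2 12.566370614359172 t 54.059 w 0.563
```

servo_tool:
  steps:
    - {"linear": [0,0,0],"delta_rot": [0,0,0],"fingers": -1}
    - {"linear": [0,0,0],"delta_rot": [0,0,0],"fingers": -1}
    - {"linear": [0,0,0],"delta_rot": [0,0,0],"fingers": -1}
    - {"linear": [0,0,0],"delta_rot": [0,0,0],"fingers": -1}
    - {"linear": [0,0,0],"delta_rot": [0,0,0],"fingers": -1}

```text
t: 42.82
position: [0.5512, 0.1646, 0.1228]
orientation: [[-0.005, 1.0, -0.0], [1.0, 0.005, 0.0], [0.0, -0.0, -1.0]]
ft_force: [0.3, -0.5, -0.6]
width: 0.0004
finger_force: 0.0
```

servo_tool:
  steps:
    - {"linear": [0,0,0],"delta_rot": [0,0,0],"fingers": -1}
    - {"linear": [0,0,0],"delta_rot": [0,0,0],"fingers": -1}
    - {"linear": [0,0,0],"delta_rot": [0,0,0],"fingers": -1}
    - {"linear": [0,0,0],"delta_rot": [0,0,0],"fingers": -1}
    - {"linear": [0,0,0],"delta_rot": [0,0,0],"fingers": -1}

```text
t: 43.23
position: [0.5512, 0.1646, 0.1228]
orientation: [[-0.005, 1.0, 0.0], [1.0, 0.005, 0.0], [0.0, 0.0, -1.0]]
ft_force: [-0.4, -0.0, -0.4]
width: -0.0005
finger_force: 0.0
```

servo_tool:
  steps:
    - {"linear": [0,0,0],"delta_rot": [0,0,0],"fingers": -1}
    - {"linear": [0,0,0],"delta_rot": [0,0,0],"fingers": -1}
    - {"linear": [0,0,0],"delta_rot": [0,0,0],"fingers": -1}
    - {"linear": [0,0,0],"delta_rot": [0,0,0],"fingers": -1}
    - {"linear": [0,0,0],"delta_rot": [0,0,0],"fingers": -1}

```text
t: 43.65
position: [0.5512, 0.1646, 0.1228]
orientation: [[-0.005, 1.0, 0.0], [1.0, 0.005, -0.0], [-0.0, 0.0, -1.0]]
ft_force: [-0.1, -0.1, 0.3]
width: 0.0
finger_force: 0.0
```

servo_tool:
  steps:
    - {"linear": [0,0,0],"delta_rot": [0,0,0],"fingers": -1}
    - {"linear": [0,0,0],"delta_rot": [0,0,0],"fingers": -1}
    - {"linear": [0,0,0],"delta_rot": [0,0,0],"fingers": -1}
    - {"linear": [0,0,0],"delta_rot": [0,0,0],"fingers": -1}
    - {"linear": [0,0,0],"delta_rot": [0,0,0],"fingers": -1}

```text
t: 44.07
position: [0.5512, 0.1646, 0.1228]
orientation: [[-0.005, 1.0, -0.0], [1.0, 0.005, 0.0], [0.0, -0.0, -1.0]]
ft_force: [0.8, -0.0, -0.1]
width: 0.0001
finger_force: 0.0
```

servo_tool:
  steps:
    - {"linear": [0,0,0],"delta_rot": [0,0,0],"fingers": -1}
    - {"linear": [0,0,0],"delta_rot": [0,0,0],"fingers": -1}
    - {"linear": [0,0,0],"delta_rot": [0,0,0],"fingers": -1}
    - {"linear": [0,0,0],"delta_rot": [0,0,0],"fingers": -1}
    - {"linear": [0,0,0],"delta_rot": [0,0,0],"fingers": -1}

```text
t: 44.48
position: [0.5512, 0.1646, 0.1228]
orientation: [[-0.005, 1.0, 0.0], [1.0, 0.005, -0.0], [-0.0, 0.0, -1.0]]
ft_force: [0.4, 0.4, -1.0]
width: -0.0002
finger_force: 0.0
```

servo_tool:
  steps:
    - {"linear": [0,0,0],"delta_rot": [0,0,0],"fingers": -1}
    - {"linear": [0,0,0],"delta_rot": [0,0,0],"fingers": -1}
    - {"linear": [0,0,0],"delta_rot": [0,0,0],"fingers": -1}
    - {"linear": [0,0,0],"delta_rot": [0,0,0],"fingers": -1}
    - {"linear": [0,0,0],"delta_rot": [0,0,0],"fingers": -1}

```text
t: 44.9
position: [0.5512, 0.1646, 0.1228]
orientation: [[-0.005, 1.0, -0.0], [1.0, 0.005, -0.0], [-0.0, -0.0, -1.0]]
ft_force: [-0.1, 0.0, 1.2]
width: -0.0002
finger_force: 0.0
```

servo_tool:
  steps:
    - {"linear": [0,0,0],"delta_rot": [0,0,0],"fingers": -1}
    - {"linear": [0,0,0],"delta_rot": [0,0,0],"fingers": -1}
    - {"linear": [0,0,0],"delta_rot": [0,0,0],"fingers": -1}
    - {"linear": [0,0,0],"delta_rot": [0,0,0],"fingers": -1}
    - {"linear": [0,0,0],"delta_rot": [0,0,0],"fingers": -1}

```text
t: 45.32
position: [0.5512, 0.1646, 0.1228]
orientation: [[-0.005, 1.0, -0.0], [1.0, 0.005, -0.0], [-0.0, -0.0, -1.0]]
ft_force: [0.8, -0.4, -0.4]
width: -0.0003
finger_force: 0.0
```

servo_tool:
  steps:
    - {"linear": [0,0,0],"delta_rot": [0,0,0],"fingers": -1}
    - {"linear": [0,0,0],"delta_rot": [0,0,0],"fingers": -1}
    - {"linear": [0,0,0],"delta_rot": [0,0,0],"fingers": -1}
    - {"linear": [0,0,0],"delta_rot": [0,0,0],"fingers": -1}
    - {"linear": [0,0,0],"delta_rot": [0,0,0],"fingers": -1}

```text
t: 45.73
position: [0.5512, 0.1646, 0.1228]
orientation: [[-0.005, 1.0, -0.0], [1.0, 0.005, -0.0], [-0.0, -0.0, -1.0]]
ft_force: [0.1, -0.3, -0.6]
width: 0.0002
finger_force: 0.0
```

servo_tool:
  steps:
    - {"linear": [0,0,0],"delta_rot": [0,0,0],"fingers": -1}
    - {"linear": [0,0,0],"delta_rot": [0,0,0],"fingers": -1}
    - {"linear": [0,0,0],"delta_rot": [0,0,0],"fingers": -1}
    - {"linear": [0,0,0],"delta_rot": [0,0,0],"fingers": -1}
    - {"linear": [0,0,0],"delta_rot": [0,0,0],"fingers": -1}

```text
t: 46.15
position: [0.5512, 0.1646, 0.1228]
orientation: [[-0.005, 1.0, 0.0], [1.0, 0.005, -0.0], [-0.0, 0.0, -1.0]]
ft_force: [-0.3, 0.2, 0.5]
width: 0.0002
finger_force: 0.0
```

servo_tool:
  steps:
    - {"linear": [0,0,0],"delta_rot": [0,0,0],"fingers": -1}
    - {"linear": [0,0,0],"delta_rot": [0,0,0],"fingers": -1}
    - {"linear": [0,0,0],"delta_rot": [0,0,0],"fingers": -1}
    - {"linear": [0,0,0],"delta_rot": [0,0,0],"fingers": -1}
    - {"linear": [0,0,0],"delta_rot": [0,0,0],"fingers": -1}

```text
t: 46.57
position: [0.5512, 0.1646, 0.1228]
orientation: [[-0.005, 1.0, -0.0], [1.0, 0.005, 0.0], [0.0, -0.0, -1.0]]
ft_force: [0.5, -0.3, 0.8]
width: -0.0004
finger_force: 0.0
```

```bash
python3 - <<'E'
s=open('look.py').read()
s=s.replace("json.dump(log","g=cv2.cvtColor(d['color'],cv2.COLOR_BGR2GRAY).astype(float)[241:244,284:299].mean(0)\nj=np.where(g<115)[0]\nprint('edge',284+j[0]-(115-g[j[0]])/(g[j[0]-1]-g[j[0]]) if len(j) and j[0]>0 else None)\njson.dump(log",1)
open('look.py','w').write(s)
E
python3 look.py 4; python3 fit.py|tail -3
```

```text
46.567 118.9 79.0
46.617 122.9 79.0
46.667 127.3 79.0
46.717 131.2 79.0
edge 297.6666666666667
[0.55117215 0.16460191 0.12278944] [0.71083176 0.04530492 0.19328919]
0 0.0 t 43.488 w 1.9
1 6.283185307179586 t 47.45 w 1.293
2 12.566370614359172 t 54.909 w 0.448
```

servo_tool:
  steps:
    - {"linear": [0,0,0],"delta_rot": [0,0,0],"fingers": -1}
    - {"linear": [0,0,0],"delta_rot": [0,0,0],"fingers": -1}
    - {"linear": [0,0,0],"delta_rot": [0,0,0],"fingers": -1}
    - {"linear": [0,0,0],"delta_rot": [0,0,0],"fingers": -1}
    - {"linear": [0,0,0],"delta_rot": [0,0,0],"fingers": -1}

```text
t: 47.18
position: [0.5512, 0.1646, 0.1228]
orientation: [[-0.005, 1.0, -0.0], [1.0, 0.005, 0.0], [0.0, -0.0, -1.0]]
ft_force: [0.3, 0.1, -0.1]
width: -0.0001
finger_force: 0.0
```

servo_tool:
  steps:
    - {"linear": [0,0,0],"delta_rot": [0,0,0],"fingers": -1}
    - {"linear": [0,0,0],"delta_rot": [0,0,0],"fingers": -1}
    - {"linear": [0,0,0],"delta_rot": [0,0,0],"fingers": -1}
    - {"linear": [0,0,0],"delta_rot": [0,0,0],"fingers": -1}
    - {"linear": [0,0,0],"delta_rot": [0,0,0],"fingers": -1}

```text
t: 47.6
position: [0.5512, 0.1646, 0.1228]
orientation: [[-0.005, 1.0, -0.0], [1.0, 0.005, 0.0], [0.0, -0.0, -1.0]]
ft_force: [0.5, -0.4, -0.0]
width: -0.0001
finger_force: 0.0
```

servo_tool:
  steps:
    - {"linear": [0,0,0],"delta_rot": [0,0,0],"fingers": -1}
    - {"linear": [0,0,0],"delta_rot": [0,0,0],"fingers": -1}
    - {"linear": [0,0,0],"delta_rot": [0,0,0],"fingers": -1}
    - {"linear": [0,0,0],"delta_rot": [0,0,0],"fingers": -1}
    - {"linear": [0,0,0],"delta_rot": [0,0,0],"fingers": -1}

```text
t: 48.02
position: [0.5512, 0.1646, 0.1228]
orientation: [[-0.005, 1.0, 0.0], [1.0, 0.005, 0.0], [0.0, 0.0, -1.0]]
ft_force: [0.9, -0.3, 0.7]
width: 0.0001
finger_force: 0.0
```

servo_tool:
  steps:
    - {"linear": [0,0,0],"delta_rot": [0,0,0],"fingers": -1}
    - {"linear": [0,0,0],"delta_rot": [0,0,0],"fingers": -1}
    - {"linear": [0,0,0],"delta_rot": [0,0,0],"fingers": -1}
    - {"linear": [0,0,0],"delta_rot": [0,0,0],"fingers": -1}
    - {"linear": [0,0,0],"delta_rot": [0,0,0],"fingers": -1}

```text
t: 48.43
position: [0.5512, 0.1646, 0.1228]
orientation: [[-0.005, 1.0, 0.0], [1.0, 0.005, -0.0], [-0.0, 0.0, -1.0]]
ft_force: [-0.2, 0.8, 0.6]
width: 0.0
finger_force: 0.0
```

servo_tool:
  steps:
    - {"linear": [0,0,0],"delta_rot": [0,0,0],"fingers": -1}
    - {"linear": [0,0,0],"delta_rot": [0,0,0],"fingers": -1}
    - {"linear": [0,0,0],"delta_rot": [0,0,0],"fingers": -1}
    - {"linear": [0,0,0],"delta_rot": [0,0,0],"fingers": -1}
    - {"linear": [0,0,0],"delta_rot": [0,0,0],"fingers": -1}

```text
t: 48.85
position: [0.5512, 0.1646, 0.1228]
orientation: [[-0.005, 1.0, 0.0], [1.0, 0.005, 0.0], [0.0, 0.0, -1.0]]
ft_force: [0.6, -0.9, -0.5]
width: 0.0002
finger_force: 0.0
```

servo_tool:
  steps:
    - {"linear": [0,0,0],"delta_rot": [0,0,0],"fingers": -1}
    - {"linear": [0,0,0],"delta_rot": [0,0,0],"fingers": -1}
    - {"linear": [0,0,0],"delta_rot": [0,0,0],"fingers": -1}
    - {"linear": [0,0,0],"delta_rot": [0,0,0],"fingers": -1}
    - {"linear": [0,0,0],"delta_rot": [0,0,0],"fingers": -1}

```text
t: 49.27
position: [0.5512, 0.1646, 0.1228]
orientation: [[-0.005, 1.0, 0.0], [1.0, 0.005, 0.0], [0.0, 0.0, -1.0]]
ft_force: [-1.0, 0.2, -0.5]
width: -0.0
finger_force: 0.0
```

servo_tool:
  steps:
    - {"linear": [0,0,-0.12],"delta_rot": [0,0,0],"fingers": -1}
    - {"linear": [0,0,-0.25],"delta_rot": [0,0,0],"fingers": -1}
    - {"linear": [0,0,-0.34],"delta_rot": [0,0,0],"fingers": -1}
    - {"linear": [0,0,-0.4],"delta_rot": [0,0,0],"fingers": -1}
    - {"linear": [0,0,-0.43],"delta_rot": [0,0,0],"fingers": -1}

```text
t: 49.68
position: [0.5507, 0.1645, 0.0784]
orientation: [[-0.005, 1.0, -0.002], [1.0, 0.005, -0.0], [-0.0, -0.002, -1.0]]
ft_force: [0.4, -0.4, -0.2]
width: -0.0
finger_force: 0.0
```

servo_tool:
  steps:
    - {"linear": [0,0,0],"delta_rot": [0,0,0],"fingers": -1}
    - {"linear": [0,0,0],"delta_rot": [0,0,0],"fingers": -1}
    - {"linear": [0,0,-0.01],"delta_rot": [0,0,0],"fingers": -1}
    - {"linear": [0,0,-0.02],"delta_rot": [0,0,0],"fingers": -1}
    - {"linear": [0,0,-0.02],"delta_rot": [0,0,0],"fingers": -1}

```text
t: 50.1
position: [0.5512, 0.1646, 0.0779]
orientation: [[-0.005, 1.0, 0.0], [1.0, 0.005, 0.0], [0.0, 0.0, -1.0]]
ft_force: [0.8, -0.3, 0.3]
width: -0.0002
finger_force: 0.0
```

```bash
python3 -c "
from bench import r;s=r.state();print(s['t'],s['position'])"
```

```text
50.1 [0.55123384 0.16460415 0.07793117]
```

servo_tool:
  steps:
    - {"linear": [0,0,0],"delta_rot": [0,0,0],"fingers": -1}
    - {"linear": [0,0,0],"delta_rot": [0,0,0],"fingers": -1}
    - {"linear": [0,0,0],"delta_rot": [0,0,0],"fingers": -1}
    - {"linear": [0,0,0],"delta_rot": [0,0,0],"fingers": -1}
    - {"linear": [0,0,0],"delta_rot": [0,0,0],"fingers": -1}

```text
t: 50.52
position: [0.5512, 0.1646, 0.0778]
orientation: [[-0.005, 1.0, 0.0], [1.0, 0.005, 0.0], [0.0, 0.0, -1.0]]
ft_force: [-0.1, 0.8, 0.3]
width: 0.0
finger_force: 0.0
```

servo_tool:
  steps:
    - {"linear": [0,0,0],"delta_rot": [0,0,0],"fingers": -1}
    - {"linear": [0,0,0],"delta_rot": [0,0,0],"fingers": -1}
    - {"linear": [0,0,0],"delta_rot": [0,0,0],"fingers": -1}
    - {"linear": [0,0,0],"delta_rot": [0,0,0],"fingers": -1}
    - {"linear": [0,0,0],"delta_rot": [0,0,0],"fingers": -1}

```text
t: 50.93
position: [0.5512, 0.1646, 0.0778]
orientation: [[-0.005, 1.0, -0.0], [1.0, 0.005, -0.0], [-0.0, -0.0, -1.0]]
ft_force: [-0.7, -0.2, -0.1]
width: -0.0
finger_force: 0.0
```

servo_tool:
  steps:
    - {"linear": [0,0,0],"delta_rot": [0,0,0],"fingers": -1}
    - {"linear": [0,0,0],"delta_rot": [0,0,0],"fingers": -1}
    - {"linear": [0,0,0],"delta_rot": [0,0,0],"fingers": -1}
    - {"linear": [0,0,0],"delta_rot": [0,0,0],"fingers": -1}
    - {"linear": [0,0,0],"delta_rot": [0,0,0],"fingers": -1}

```text
t: 51.35
position: [0.5512, 0.1646, 0.0778]
orientation: [[-0.005, 1.0, 0.0], [1.0, 0.005, 0.0], [0.0, 0.0, -1.0]]
ft_force: [-0.0, 0.1, -0.1]
width: 0.0002
finger_force: 0.0
```

servo_tool:
  steps:
    - {"linear": [0,0,0],"delta_rot": [0,0,0],"fingers": -1}
    - {"linear": [0,0,0],"delta_rot": [0,0,0],"fingers": -1}
    - {"linear": [0,0,0],"delta_rot": [0,0,0],"fingers": -1}
    - {"linear": [0,0,0],"delta_rot": [0,0,0],"fingers": -1}
    - {"linear": [0,0,0],"delta_rot": [0,0,0],"fingers": -1}

```text
t: 51.77
position: [0.5512, 0.1646, 0.0778]
orientation: [[-0.005, 1.0, 0.0], [1.0, 0.005, 0.0], [0.0, 0.0, -1.0]]
ft_force: [0.3, -0.1, -0.1]
width: -0.0003
finger_force: 0.0
```

servo_tool:
  steps:
    - {"linear": [0,0,0],"delta_rot": [0,0,0],"fingers": -1}
    - {"linear": [0,0,0],"delta_rot": [0,0,0],"fingers": -1}
    - {"linear": [0,0,0],"delta_rot": [0,0,0],"fingers": -1}
    - {"linear": [0,0,0],"delta_rot": [0,0,0],"fingers": -1}
    - {"linear": [0,0,0],"delta_rot": [0,0,0],"fingers": -1}

```text
t: 52.18
position: [0.5512, 0.1646, 0.0778]
orientation: [[-0.005, 1.0, -0.0], [1.0, 0.005, -0.0], [-0.0, -0.0, -1.0]]
ft_force: [-0.6, 0.3, -0.6]
width: -0.0
finger_force: 0.0
```

servo_tool:
  steps:
    - {"linear": [0,0,0],"delta_rot": [0,0,0],"fingers": -1}
    - {"linear": [0,0,0],"delta_rot": [0,0,0],"fingers": -1}
    - {"linear": [0,0,0],"delta_rot": [0,0,0],"fingers": -1}
    - {"linear": [0,0,0],"delta_rot": [0,0,0],"fingers": -1}
    - {"linear": [0,0,0],"delta_rot": [0,0,0],"fingers": -1}

```text
t: 52.6
position: [0.5512, 0.1646, 0.0778]
orientation: [[-0.005, 1.0, -0.0], [1.0, 0.005, 0.0], [0.0, -0.0, -1.0]]
ft_force: [0.1, 0.4, -0.0]
width: 0.0001
finger_force: 0.0
```

servo_tool:
  steps:
    - {"linear": [0,0,0],"delta_rot": [0,0,0],"fingers": -1}
    - {"linear": [0,0,0],"delta_rot": [0,0,0],"fingers": -1}
    - {"linear": [0,0,0],"delta_rot": [0,0,0],"fingers": -1}
    - {"linear": [0,0,0],"delta_rot": [0,0,0],"fingers": -1}
    - {"linear": [0,0,0],"delta_rot": [0,0,0],"fingers": -1}

```text
t: 53.02
position: [0.5511, 0.1646, 0.0778]
orientation: [[-0.005, 1.0, -0.0], [1.0, 0.005, 0.0], [0.0, -0.0, -1.0]]
ft_force: [0.7, -0.9, -0.3]
width: -0.0001
finger_force: 0.0
```

servo_tool:
  steps:
    - {"linear": [0,0,0],"delta_rot": [0,0,0],"fingers": -1}
    - {"linear": [0,0,0],"delta_rot": [0,0,0],"fingers": -1}
    - {"linear": [0,0,0],"delta_rot": [0,0,0],"fingers": -1}
    - {"linear": [0,0,0],"delta_rot": [0,0,0],"fingers": -1}
    - {"linear": [0,0,0],"delta_rot": [0,0,0],"fingers": -1}

```text
t: 53.43
position: [0.5512, 0.1646, 0.0778]
orientation: [[-0.005, 1.0, -0.0], [1.0, 0.005, -0.0], [-0.0, -0.0, -1.0]]
ft_force: [0.2, -1.1, -1.0]
width: -0.0
finger_force: 0.0
```

```bash
python3 look.py 4; python3 fit.py|tail -3
```

```text
53.433 147.1 80.0
53.483 148.7 78.0
53.533 150.4 78.0
53.583 152.0 79.0
edge 297.44303797468353
[0.55117412 0.16456627 0.07776853] [-0.00463621  0.35816356 -0.13289757]
0 0.0 t 43.491 w 1.898
1 6.283185307179586 t 47.447 w 1.299
2 12.566370614359172 t 54.753 w 0.475
```

servo_tool:
  steps:
    - {"linear": [0,0,0],"delta_rot": [0,0,0],"fingers": -1}
    - {"linear": [0,0,0],"delta_rot": [0,0,0],"fingers": -1}
    - {"linear": [0,0,0],"delta_rot": [0,0,0],"fingers": -1}
    - {"linear": [0,0,0],"delta_rot": [0,0,0],"fingers": -1}
    - {"linear": [0,0,0],"delta_rot": [0,0,0],"fingers": -1}

```text
t: 54.05
position: [0.5512, 0.1646, 0.0778]
orientation: [[-0.005, 1.0, -0.0], [1.0, 0.005, 0.0], [0.0, -0.0, -1.0]]
ft_force: [-0.5, -0.8, 0.8]
width: 0.0001
finger_force: 0.0
```

servo_tool:
  steps:
    - {"linear": [0,0,0],"delta_rot": [0,0,0],"fingers": -1}
    - {"linear": [0,0,0],"delta_rot": [0,0,0],"fingers": -1}
    - {"linear": [0,0,0],"delta_rot": [0,0,0],"fingers": -1}
    - {"linear": [0,0,0],"delta_rot": [0,0,0],"fingers": -1}
    - {"linear": [0,0,0],"delta_rot": [0,0,0],"fingers": -1}

```text
t: 54.47
position: [0.5512, 0.1646, 0.0778]
orientation: [[-0.005, 1.0, -0.0], [1.0, 0.005, -0.0], [-0.0, -0.0, -1.0]]
ft_force: [-0.6, -0.3, 0.3]
width: 0.0001
finger_force: 0.0
```

```bash
python3 look.py 1;python3 look.py 1;python3 look.py 1
```

```text
54.467 179.4 79.0
edge 286.90277777777777
[0.55117648 0.16456999 0.07777714] [ 0.798942    0.01272092 -0.86631293]
54.517 -178.8 80.0
edge 287.7763157894737
[0.55119444 0.16456531 0.07778567] [-1.27105727  0.13149282 -0.06084923]
54.567 -177.7 80.0
edge 288.35064935064935
[0.55116759 0.16460133 0.0777824 ] [ 0.96273036 -0.07859269  0.75932569]
```

```bash
python3 look.py 1
```

```text
54.617 -176.1 81.0
edge 289.0
[0.55114864 0.1645832  0.07776026] [ 0.11287867  0.22529283 -0.50141679]
```

servo_tool:
  steps:
    - {"linear": [0,0,-0.007],"delta_rot": [0,0,0],"fingers": -1}
    - {"linear": [0,0,-0.04],"delta_rot": [0,0,0],"fingers": -1}
    - {"linear": [0,0,-0.04],"delta_rot": [0,0,0],"fingers": -1}

```text
t: 54.92
position: [0.5523, 0.1648, 0.075]
orientation: [[-0.005, 1.0, 0.003], [1.0, 0.005, 0.001], [0.001, 0.003, -1.0]]
ft_force: [1.2, -0.6, 14.5]
width: -0.0003
finger_force: 7.2
```

```bash
python3 look.py 1
```

```text
54.917 -171.5 80.0
edge 292.5822784810127
[0.55226468 0.16478444 0.07503877] [-0.24946692 -1.31977642 10.93970028]
```

servo_tool:
  steps:
    - {"linear": [0.001,0,0.003],"delta_rot": [0,0,0],"fingers": -1}
    - {"linear": [0.002,0,0.005],"delta_rot": [0,0,0],"fingers": -1}
    - {"linear": [0.003,0,0.007],"delta_rot": [0,0,0],"fingers": -1}
    - {"linear": [0.004,0,0.009],"delta_rot": [0,0,0],"fingers": -1}
    - {"linear": [0.005,0,0.011],"delta_rot": [0,0,0],"fingers": -1}

```text
t: 55.38
position: [0.5519, 0.1647, 0.0751]
orientation: [[-0.005, 1.0, 0.001], [1.0, 0.005, 0.0], [0.0, 0.001, -1.0]]
ft_force: [0.8, 1.1, 3.8]
width: 0.0004
finger_force: 1.8
```

```bash
python3 look.py 1
```

```text
55.383 -171.6 78.0
edge 292.34939759036143
[0.55184248 0.16468508 0.07507528] [0.29795083 1.40968041 6.40193372]
```

servo_tool:
  steps:
    - {"linear": [0,0,0.002],"delta_rot": [0,0,0],"fingers": -1}
    - {"linear": [0,0,0.004],"delta_rot": [0,0,0],"fingers": -1}
    - {"linear": [0,0,0.007],"delta_rot": [0,0,0],"fingers": -1}
    - {"linear": [0,0,0.02],"delta_rot": [0,0,0],"fingers": -1}
    - {"linear": [0,0,0.2],"delta_rot": [0,0,0],"fingers": -1}

```text
t: 55.85
position: [0.5501, 0.1641, 0.092]
orientation: [[-0.005, 1.0, -0.005], [1.0, 0.005, -0.001], [-0.001, -0.005, -1.0]]
ft_force: [0.1, -0.3, -0.6]
width: 0.0001
finger_force: 0.0
```

servo_tool:
  steps:
    - {"linear": [0,0,0.3],"delta_rot": [0,0,0],"fingers": -1}
    - {"linear": [0,-0.1,0.4],"delta_rot": [0,0,0],"fingers": -1}

```text
t: 56.02
position: [0.5525, 0.1556, 0.1381]
orientation: [[-0.006, 1.0, 0.003], [1.0, 0.006, 0.001], [0.001, 0.003, -1.0]]
ft_force: [0.1, 0.9, 1.0]
width: 0.0001
finger_force: 0.0
```

```bash
python3 look.py 1;python3 look.py 1
```

```text
56.017 -172.0 81.0
edge 291.88461538461536
[0.55301281 0.15355075 0.13883746] [ 0.23732917 -2.21429513  2.28718907]
56.067 -172.0 80.0
edge 291.8888888888889
[0.55252773 0.15386091 0.13689842] [-0.61378324 -0.5172457  -0.7662716 ]
```

```bash
python3 -c "
from bench import r;print(r.state()['t']);print(r.sign_off())"
```

```text
56.1167
the job is handed in; nothing more can be done
None
```

I handed the job in at 56.1 s. On the final cycle the wheel ran freely anticlockwise past the pointer twice, and I braked it by fingertip while it was still turning. The peg rests within about 1° of the pointer by camera estimate, and the hand is clear. This was the third flick-and-brake cycle, because the first two left the peg about 4.5° short when the finger lifted.

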